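Lock a heater insert in its carrier block with a taper gib

ROBOT

A 7-joint arm with a two-finger parallel gripper is mounted at the origin on a cart in front of the work surface, level with it; the furniture and walls round the work are solid. World frame = base frame: x ahead of the robot, y to its left, z up, the work surface at z = 0. Lengths are in m, angles in rad, forces in N, time in s.
With the tool pointing down it reaches from about 0.425 to 0.875 m from the base axis. Payload 4.7 kg.
Tool frame: the origin (TCP) lies on the centre line of the jaws, within the pads' length; the fingertips stand env.tip_extent ahead of it and the grasp point (between the pads) lies 2 mm behind it (env.tip_extent is the distance from the TCP to the fingertips, in m); y points along the fingers, z is the direction in which the jaws open and shut, and the axes are right-handed (so a half turn about y gives the same grasp; the last joint's range is limited). The gripper opens to 87 mm and grips with 3 to 60 N. Pads are 19 mm wide; open, the fingers measure 117 mm over their backs; the gripper's body (75 mm by 190 mm) begins 51 mm behind the grasp point.
Start: joints at [1.277, 0.321, -0.07, 1.45, 0.023, 1.371, -0.057], TCP at [0.197, -0.619, 0.24] pointing down, gripper open.
Joint ranges: [-2.86, 2.86], [-0.3, 2.09], [-1.38, 1.24], [0.06, 2.45], [-1.56, 4.7], [0.09, 2.05], [-2.69, 2.69]. Speed limits (rad/s): [2.57, 2.57, 3.14, 3.14, 3.14, 3.14, 3.14].

INTERFACE

Orientations are given as a unit quaternion [w, x, y, z].
In Python, from bench import env gives the robot as it stands. Calls block until the motion is done:
- env.movep(position, orientation): joint-space move of the TCP to a pose.
- env.move_straight(position, rotation=None, rate=0.15, f_stop=None): straight line of the TCP; rotation=None keeps the orientation; rate is the mean speed in m/s. With f_stop (N) it stops when the force on the tool has changed by that much, and returns True; else False.
- env.set_joints(angles): joint-space move.
- env.ungrasp() and env.clamp(grip_force=None): open the fingers fully, or close them until they stop; grip_force is the grip in N (None keeps the last).
- env.hold(seconds).
- env.solve_ik(position, orientation): joint angles nearest the present ones, or None.
- env.state(): the state.
- env.capture(name): name is "side" or "top"; returns the picture (400x640x3 uint8, blue, green, red); there is no depth.
- env.camera_info(name): a dict with "camera_matrix" (3x3 intrinsics, pixels), "origin" and "attitude" of the camera in the world. Camera axes: x right, y down, z forward; pixel columns grow to the right and rows downward; lengths in m; the calibration is good to about 2 mm. A picture is of the moment at which its call begins. camera_info takes no time and is no camera call.
A pose or a line that the arm cannot do raises env.PlanningError and nothing moves.
- env.sign_off(): hands the job in, once; it reports no verdict.
Trained networks look in the newest picture that a camera, given by its name, has taken for a name from the list of things; names that differ only in an ending like _2 or _b are one class to them, and where a whole thing is asked for, a point or a joint stands for the part that bears it (a point fixed in the world has none). Each returns a list of dicts, best first, with "p" (0 to 1); they miss things now and then, are a little off and sometimes report something else, mostly with a low value. They report only what shows in the picture. A call takes as long as a camera call. They do not tell look-alikes from the thing itself.
- env.search_frame(camera, target): "at" ([x, y, z] in m, in the coordinates of the camera as it stood for that picture, good to about 4 mm: the middle of the surface that is visible of it).
The state is a dict: "clock": time; "joint_positions": joint angles; "joint_velocities": joint speeds; "joint_efforts": joint torques, N m; "position": TCP position; "orientation": TCP orientation; "ft_force": force on the tool from outside, world axes, zero at the start; "moment": the same for the moment, N m; "gripper_width": finger opening in m.
Only numpy, scipy, OpenCV 4.12 (cv2) and the standard library are available. Lean on these libraries where they do the work, as an engineer would, in place of code of your own. Each camera call takes 0.05 s, during which the arm holds its last target.

TASK

Fit the copper heater insert into the carrier block: lay it on the block's open apron and push it along between the rails until it is fully home against the end stop. Then start the tapered steel gib, thin end first, in the gap between the insert and the slanted rail, and tap its head until it is wedged tight and stays tight on its own. Finally push the slide bolt all the way in behind the gib's head; leave the plain parallel bar, the loupe and the vial where they are.

Things in the scene. Friction and masses are not known exactly. Their poses are not given: they have to be found in the camera images.
- block: Carrier block, fixed: aluminium slab 180 x 116 mm, flat top 20 mm above the worktop. Origin at worktop height under the mouth line of its channel; x = the way insert and gib are pushed in, z up. Top spans x -92 to 88, y -58 to 58 mm. x < 0 is the open apron, bare but for the bolt; x 0 to 68 is the channel between two 14 mm high steel rails. Axes of all points on it are the same.
- block_gap (a point): Point on the block's top, on the slanted rail's face at the channel mouth (block x 0, y 10.2 mm). From here this face runs straight to y = 3.4 mm at x = 68 mm (taper 1:10, as the gib). The gib goes between it and the insert, whose face lies at about y = -2 mm when it leans on the datum rail.
- block_stop (a point): Point on the block's top at the middle of the end stop's face (block x 68, y -21 mm): the insert goes up to it. The stop is 34 mm wide, 14 mm high; the gib's tip can pass beside it.
- datum_rail: Straight steel rail 68 x 12 x 14 mm bolted on the block. The first 8 mm at the mouth are chamfered back by 3 mm. Origin at block x = 0, top of the block, in line with the face that the insert leans on (block y about -40 mm); x as the block's, y to the gib side. It is set up to 0.6 mm more or less open each time, so the gib gets tight up to 6 mm deeper or shallower.
- insert_center (a point): Copper heater insert, loose block 38 x 68 x 16 mm (small screws on top reach 18 mm), 0.25 to 0.5 kg, lying flat on the worktop. Point at its centre, 8 mm above its underside; its own y is its 68 mm length, which goes along the block's x (either way round), z up. Home: centre at block x = 34 mm.
- insert: The same insert, origin at the centre of its underside, same axes.
- gib_head (a point): Centre of the steel gib's head: parallel sides, 26 mm long, 13.2 mm thick, 21 mm high; this point 10.5 mm above its underside. x points from head to tip, y from the straight face (6.6 mm from here) to the tapered face, z up. Tail face, to be tapped, 13 mm behind this point. Lies flat with x within 35 degrees of the block's x.
- gib_tip (a point): Thin end of the gib's blade, on its straight face, 6.5 mm above the underside; same axes. The blade is 72 mm long, 13 mm high, tapering 1:10 from 13.2 mm thick at the head to 6 mm here (whole gib 98 mm, 0.13 kg). Tight with the tip at about block x 56 to 72 mm; pushes of 8 to 15 N on the tail wedge it and friction then keeps it tight.
- gib: The same gib, origin on its underside 45 mm ahead of the tail face, 5 mm inside the straight face; same axes. While the insert still lies a little askew in the channel the gib may bind early, its tip short of block x = 53 mm and its head in the bolt's way: then tap harder, 15 to 25 N, to square the insert up.
- bolt (a joint): Slide bolt of the block, m: 0 = drawn back, 0.036 = fully in. A bar 10 mm wide, 9 mm high that slides to the block's -y over the apron along x = -54 mm; its end is at y = 38 mm when drawn back and y = 2 mm when in, then crossing behind the head of a tight gib. Stays where it is left; about 1.5 N moves it.
- bolt_lug (a point): Centre of the outer face (to the block's +y) of the bolt's upturned thumb lug, 20 mm wide along x, 26 mm high, 33 mm above the worktop; push here to the block's -y. It overhangs the block's side: at bolt = 0 this face is at block y = 101 mm.
- parallel_center (a point): Bystander: centre of a loose plain steel parallel bar 100 x 10 x 14 mm, no taper and no head, on the worktop; x along its length.
- loupe: Bystander: folding loupe 52 x 30 x 16 mm, loose on the worktop; origin at the centre of its underside.
- vial: Bystander: small vial 13 mm wide, 41 mm tall, standing loose on the worktop; origin at the centre of its underside.
Not all that is in view belongs to the job. Leave any pink look-alike of the gib alone.

How it is judged:
On the way, in this order (a step that is already met when the one before it is completed fails the run):
1. the insert lies flat in the channel, home against the end stop (x of insert_center in the frame of block between 0.031 and 0.0365 m and z of insert_center in the frame of block between 0.024 and 0.032 m and y of insert_center in the frame of block between -0.026 and -0.008 m and contact force between the fingers and insert below 0.05 N), for 0.1 s.
2. the gib's thin end is started in the gap between insert and slanted rail (y of gib_tip in the frame of block between -0.006 and 0.01 m and z of gib_tip in the frame of block below 0.032 m and x of gib_tip in the frame of block above 0.008 m), for 0.1 s.
3. the gib is tapped tight: untouched, it still presses on the insert (y of gib_tip in the frame of block between -0.006 and 0.01 m and z of gib_tip in the frame of block below 0.032 m and contact force between gib and insert above 3 N and x of gib_tip in the frame of block above 0.045 m and contact force between the fingers and gib below 0.05 N), for 0.2 s.
4. the bolt is in behind the gib's head (value of joint bolt above 0.033 m), for 0.1 s.
At the end, for the whole second after the job is handed in: Insert flat and square in the channel, within 2.5 mm of the end stop and 1.5 mm of the datum rail; gib flat in the gap, tip over 45 mm in, still pressing on the insert with over 3 N; bolt in by more than 33 of its 36 mm; all at rest (x of insert_center in the frame of block between 0.031 and 0.0365 m and z of insert_center in the frame of block between 0.024 and 0.032 m and y of insert_center in the frame of block between -0.026 and -0.008 m and y of insert_center in the frame of datum_rail between 0.0175 and 0.0205 m and angle between the y axis of insert and the x axis of block, either way round below 0.04 rad and y of gib_tip in the frame of block between -0.006 and 0.01 m and z of gib_tip in the frame of block below 0.032 m and contact force between gib and insert above 3 N and x of gib_tip in the frame of block above 0.045 m and angle between gib's own z axis and vertical below 0.09 rad and value of joint bolt above 0.033 m and linear speed of each of gib, insert below 0.01 m/s); the robot touches nothing.
It fails at once if the parallel bar, the loupe or the vial is moved by more than 20 mm (distance of any of parallel_center, loupe, vial from where it was at the start of the episode above 0.02 m).
It fails at once if the vial is knocked over (angle between vial's own z axis and vertical above 0.5 rad).
It also fails if it takes over 72 s, if anything falls off the work surface, if the arm or the gripper's body presses on something with over 40 N, if the wrist force passes 120 N, or if a joint passes its speed limit or range.

## Working session

There is one attempt and no reset: what is moved stays moved. The work goes in short steps, each a Python script; the robot and the scene stay as the last script left them, time stands still between calls to the robot, and variables do not carry over. Pictures are saved under pics/ and viewed, and the job is handed in when it is done.

```bash
ls && mkdir -p pics && python3 - <<'E'
from bench import env
import cv2,numpy as np
for n in("top","side"):
    im=env.capture(n); cv2.imwrite(f"pics/{n}0.png",im)
    ci=env.camera_info(n); print(n,ci)
    for t in ["block","insert_center","insert","gib","gib_head","bolt","bolt_lug","parallel_center","loupe","vial","gib_tip","datum_rail","block_gap","block_stop"]:
        try:
            r=env.search_frame(n,t)
            for d in r[:4]:
                print(n,t,round(d["p"],2),np.round(d["at"],4), end=' ')
            print()
        except Exception as e: print(t,e)
s=env.state(); print(s["clock"],s["position"],s["orientation"],s["gripper_width"],env.tip_extent)
E
```

```text
pics
top {'camera_matrix': array([[392.11692403,   0.        , 330.76301365],
       [  0.        , 392.11692403, 194.86868135],
       [  0.        ,   0.        ,   1.        ]]), 'origin': array([ 0.38848083, -0.08591921,  0.93682881]), 'attitude': array([ 0.05650418, -0.7044364 ,  0.70478163, -0.06212483])}
top block 0.67 [-0.1188 -0.0757  0.9398] 
top insert_center 0.92 [0.073  0.1021 0.9184] 
top insert 0.9 [0.0799 0.1007 0.9175] 
top gib 0.65 [ 0.2771 -0.0553  0.947 ] 
top gib_head 0.68 [ 0.278  -0.0592  0.9477] top gib_head 0.62 [ 0.1155 -0.0295  0.9416] top gib_head 0.26 [-0.0795  0.0015  0.92  ] 

top bolt_lug 0.57 [ 0.1164 -0.0248  0.9444] 
top parallel_center 0.62 [0.2377 0.0598 0.9288] 
top loupe 0.57 [-0.2221  0.1079  0.9162] 

top gib_tip 0.63 [ 0.2813 -0.0549  0.9457] top gib_tip 0.49 [ 0.1154 -0.0258  0.9405] 
top datum_rail 0.58 [-0.1556 -0.1268  0.9358] top datum_rail 0.55 [-0.1171 -0.0803  0.9383] 
top block_gap 0.74 [-0.0795  0.0019  0.9198] top block_gap 0.67 [-0.1152 -0.0763  0.9426] 
top block_stop 0.61 [-0.1189 -0.0744  0.941 ] 
side {'camera_matrix': array([
[... 757 characters left out ...]
4673] side bolt_lug 0.68 [-0.0122  0.0457  1.194 ] 

side loupe 0.52 [0.0842 0.1444 1.0731] side loupe 0.19 [ 0.0902 -0.0128  1.3247] 
side vial 0.52 [0.0555 0.1702 1.0005] side vial 0.31 [-0.0911  0.0804  1.1545] 
side gib_tip 0.69 [-0.0522 -0.1265  1.513 ] side gib_tip 0.61 [-0.0333 -0.0396  1.3735] 
side datum_rail 0.69 [-0.1515  0.084   1.1382] side datum_rail 0.41 [-0.013   0.0492  1.192 ] 
side block_gap 0.68 [-0.0931  0.082   1.152 ] side block_gap 0.2 [0.053  0.1754 1.0008] 
side block_stop 0.87 [-0.0919  0.0798  1.16  ] side block_stop 0.62 [-0.152   0.079   1.1386] 
1.5 [ 0.19687168 -0.61948664  0.23957311] [-0.10837737  0.10842152 -0.69872645  0.69877068] 0.08717360077022228 0.017
```

View pics/top0.png

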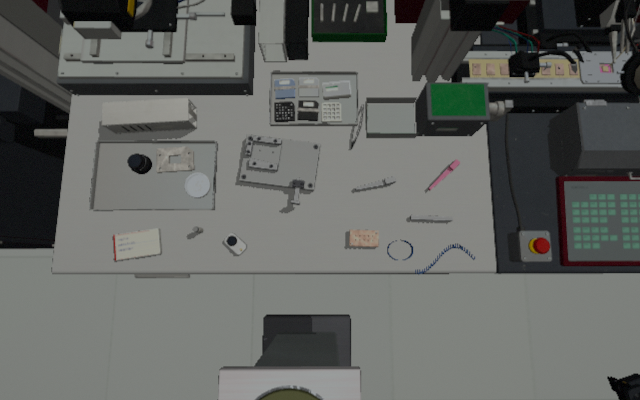

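View pics/side0.png

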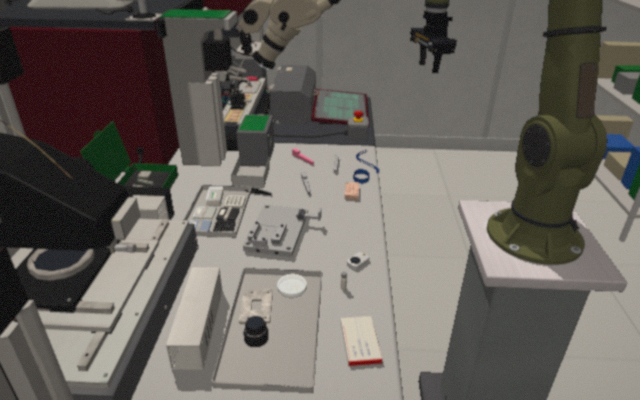

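```bash
cat > h.py <<'E'
import numpy as np,cv2
from scipy.spatial.transform import Rotation as R
def Rq(q): return R.from_quat([q[1],q[2],q[3],q[0]])
def cam2w(ci,p): return Rq(ci["attitude"]).apply(p)+ci["origin"]
def pix2w(ci,uv,z):
    uv=np.atleast_2d(np.array(uv,float)); K=ci["camera_matrix"]
    d=np.c_[(uv[:,0]-K[0,2])/K[0,0],(uv[:,1]-K[1,2])/K[1,1],np.ones(len(uv))]
    d=Rq(ci["attitude"]).apply(d); o=ci["origin"]
    return o+d*((z-o[2])/d[:,2])[:,None]
def w2pix(ci,P):
    P=np.atleast_2d(np.array(P,float)); c=Rq(ci["attitude"]).inv().apply(P-ci["origin"]); K=ci["camera_matrix"]
    return np.c_[K[0,0]*c[:,0]/c[:,2]+K[0,2],K[1,1]*c[:,1]/c[:,2]+K[1,2]]
def crop(im,x0,y0,x1,y1,s,fn):
    c=cv2.resize(im[y0:y1,x0:x1],None,fx=s,fy=s,interpolation=cv2.INTER_CUBIC); cv2.imwrite(fn,c)
E
python3 - <<'E'
from h import *
from bench import env
a=cv2.imread("pics/top0.png");b=cv2.imread("pics/side0.png")
crop(a,230,125,330,215,8,"pics/c1.png")
crop(a,340,150,480,255,5.7,"pics/c2.png")
crop(b,235,195,335,265,8,"pics/c3.png")
crop(b,280,140,385,205,7.5,"pics/c4.png")
ct=env.camera_info("top");cs=env.camera_info("side")
for n,p in dict(block=[-.1188,-.0757,.9398],ins=[.0773,.1014,.918],pink=[.278,-.0553,.947],head2=[.1155,-.0259,.941],par=[.2377,.0598,.9288]).items(): print(n,cam2w(ct,p),w2pix(ct,cam2w(ct,p)))
for n,p in dict(gibA=[-.0575,-.1243,1.5145],gibB=[-.039,-.04,1.3698],ins=[.092,-.0125,1.3263],vial=[.0555,.1702,1.0005],loupe=[.0842,.1444,1.0731],block=[-.0931,.0845,1.1551],lug=[-.0122,.0457,1.194]).items(): print(n,cam2w(cs,p),w2pix(cs,cam2w(cs,p)))
E
```

```text
block [0.62036095 0.0254083  0.02200327] [[281.19556252 163.28403446]]
ins [ 0.44188276 -0.17054385  0.01543413] [[363.78113809 238.18094289]]
pink [ 0.60099406 -0.37144012  0.01462112] [[445.87231131 171.97104049]]
head2 [ 0.57119218 -0.20890281  0.01434105] [[378.89213664 184.07609014]]
par [ 0.4845178  -0.33101725  0.0130049 ] [[431.11421181 220.11479683]]
gibA [ 0.60216876 -0.36881023  0.00988007] [[299.89880479 156.34408318]]
gibB [ 0.57498318 -0.2025754   0.01358873] [[304.4881879  181.89955678]]
ins [ 0.44147252 -0.15803182  0.01411176] [[351.77746781 191.45852157]]
vial [0.45855974 0.21664042 0.02774693] [[345.06202428 278.23839516]]
loupe [0.43368194 0.13983443 0.01218979] [[356.17512737 261.05468683]]
block [0.61610122 0.04803497 0.01877512] [[279.29240902 231.37258087]]
lug [ 0.53823424 -0.0095367   0.03240219] [[313.3109803  214.51387257]]
```

```bash
sleep 0
```

```text
(no output)
```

View pics/c1.png

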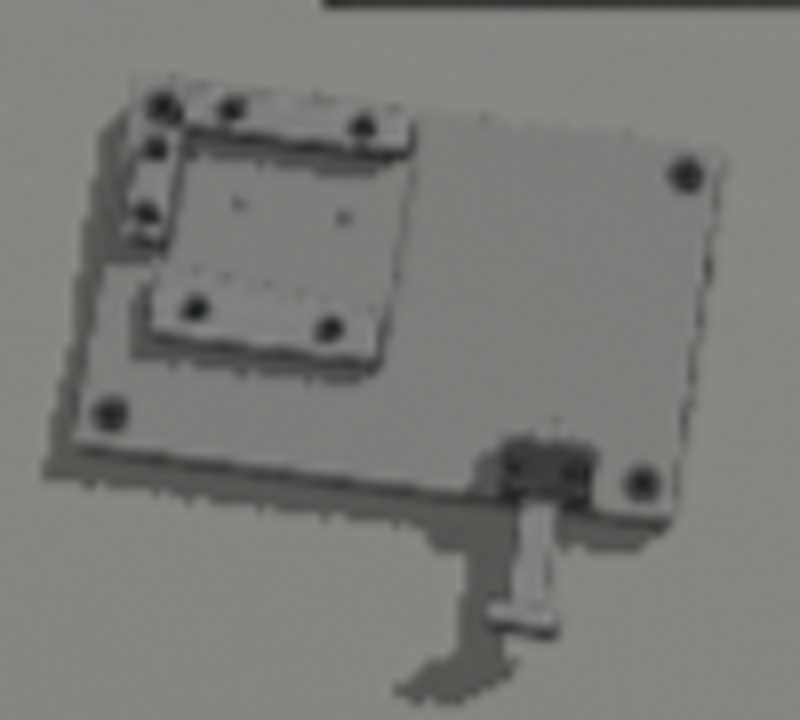

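View pics/c2.png

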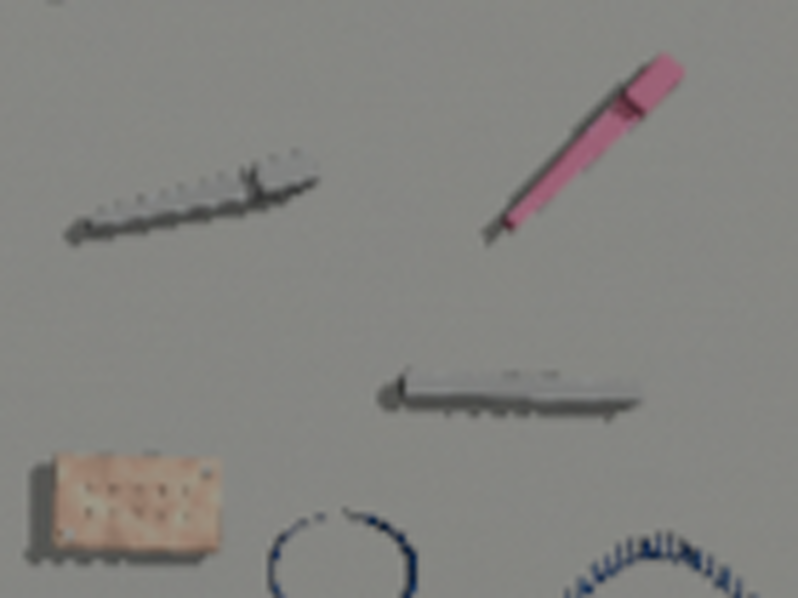

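View pics/c3.png

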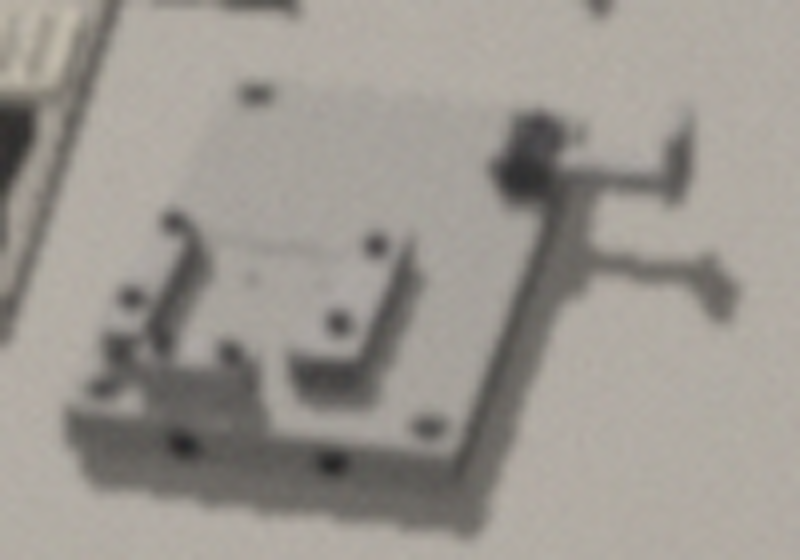

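View pics/c4.png

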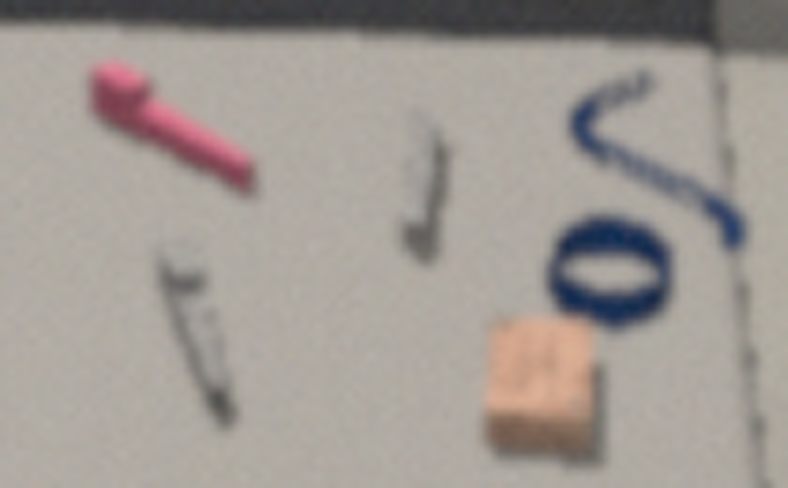

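```bash
cat > fit.py <<'E'
from h import *
from bench import env
from scipy.optimize import least_squares
ct=env.camera_info("top");cs=env.camera_info("side")
def un(c,s,ox,oy):
    c=np.array(c,float); return (c+.5)/s-.5+[ox,oy]
def pose(P,p):
    c,s=np.cos(p[2]),np.sin(p[2]); P=np.atleast_2d(P)
    return np.c_[p[0]+c*P[:,0]-s*P[:,1],p[1]+s*P[:,0]+c*P[:,1],P[:,2]]
def fit(obs,p0):
    f=lambda p:np.concatenate([(w2pix(ci,pose(M,p))-uv).ravel() for ci,M,uv in obs])
    r=least_squares(f,p0,loss='soft_l1'); return r.x,f(r.x).reshape(-1,2)
E
python3 - <<'E'
from fit import *
Mt=np.array([[-92,-58,20],[-92,58,20],[88,58,20],[88,-58,20]])/1e3
ut=un([[722,155],[668,518],[78,443],[135,80]],8,230,125)
Ms=np.array([[88,-58,20],[88,58,20],[-92,-58,20]])/1e3
us=un([[70,405],[455,455],[205,90]],8,235,195)
p0=[.62,0,1.57]
for o in ([(ct,Mt,ut)],[(cs,Ms,us)],[(ct,Mt,ut),(cs,Ms,us)]):
    x,r=fit(o,p0); print(np.round(x,4),np.round(r,2).tolist())
# overlay
a=cv2.imread("pics/top0.png");b=cv2.imread("pics/side0.png")
def ov(im,ci,p,box,s,fn):
    x0,y0,x1,y1=box
    c=cv2.resize(im[y0:y1,x0:x1],None,fx=s,fy=s,interpolation=cv2.INTER_CUBIC)
    polys=[[[-92,-58,20],[-92,58,20],[88,58,20],[88,-58,20]],[[0,-40,20],[68,-40,20],[68,3.4,20],[0,10.2,20]],[[0,10.2,34],[68,3.4,34]],[[68,-38,34],[68,-4,34]],[[8,-40,34],[68,-40,34]],[[-64,101,20],[-44,101,20],[-44,101,46],[-64,101,46]]]
    for P in polys:
        q=w2pix(ci,pose(np.array(P)/1e3,p)); q=((q-[x0,y0]+.5)*s-.5)
        cv2.polylines(c,[np.round(q).astype(int)],True,(0,0,255),1)
    cv2.imwrite(fn,c)
ov(a,ct,x,(230,125,330,215),8,"pics/o1.png");ov(b,cs,x,(235,195,335,265),8,"pics/o2.png")
E
```

```text
[0.6251 0.0315 1.442 ] [[0.11, -0.65], [0.42, 0.64], [-0.73, 0.45], [0.09, -0.53]]
[0.6285 0.0312 1.4894] [[-1.36, 1.34], [0.68, -0.31], [0.29, -1.21]]
[0.6255 0.0313 1.4511] [[0.02, -1.18], [0.77, 0.15], [-0.48, 0.63], [-0.1, -0.41], [-1.23, 0.7], [0.33, 0.24], [2.96, -1.47]]
```

View pics/o1.png

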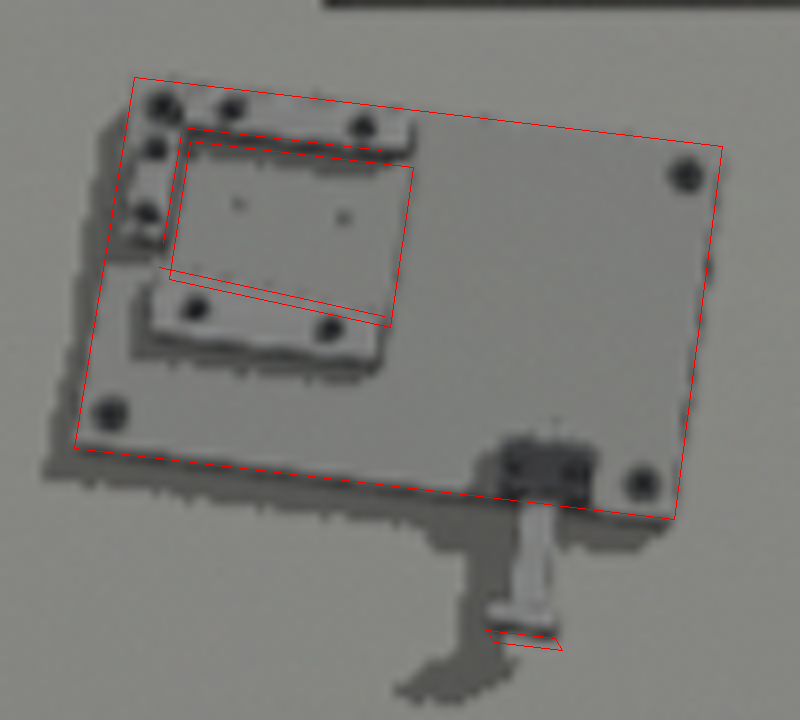

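View pics/o2.png

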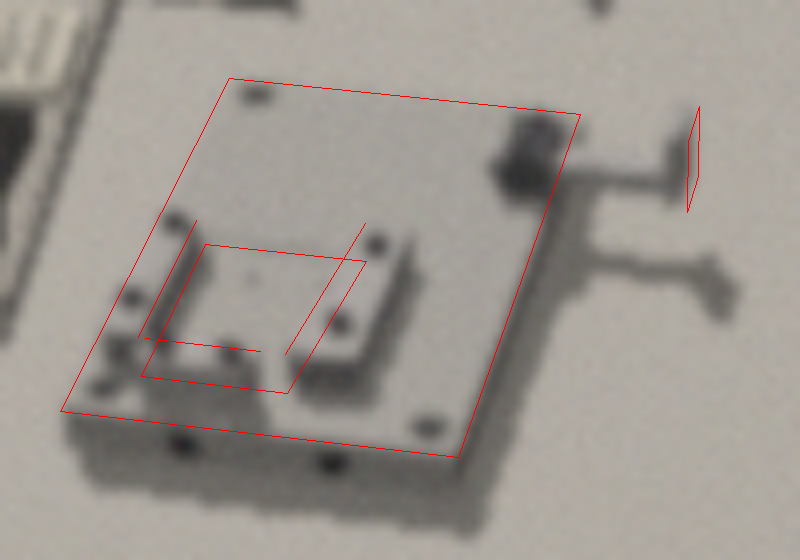

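```bash
cat >> fit.py <<'E'
def edgefit(im,ci,lines,p0,half=3.0,it=6,free=None):
    """ICP-like: for samples on each model line find strongest signed-agnostic gradient along normal"""
    g=cv2.GaussianBlur(cv2.cvtColor(im,cv2.COLOR_BGR2GRAY).astype(np.float32),(0,0),0.7)
    p=np.array(p0,float)
    for k in range(it):
        h=half if k<2 else half/2
        A=[];B=[]
        for L in lines:
            L=np.array(L)/1e3; n=14
            S=L[0]+(L[1]-L[0])*np.linspace(.06,.94,n)[:,None]
            q=w2pix(ci,pose(S,p)); t=(q[-1]-q[0]);t/=np.linalg.norm(t); nn=np.array([-t[1],t[0]])
            off=np.arange(-h-.5,h+.51,.25)
            X=q[:,None,:]+off[None,:,None]*nn
            v=cv2.remap(g,X[...,0].astype(np.float32),X[...,1].astype(np.float32),cv2.INTER_CUBIC)
            d=np.abs(np.gradient(v,axis=1)).mean(0)   # average along line
            w=d*np.exp(-off**2/(2*(h*.7)**2)); i=np.argmax(w)
            # centroid subpixel
            sl=slice(max(0,i-2),i+3); o=(off[sl]*d[sl]).sum()/d[sl].sum()
            A.append((S,nn,q+o*nn,d[i],o))
        def f(x): return np.concatenate([((w2pix(ci,pose(S,x))-q)@nn)*min(1,w/2) for S,nn,q,w,o in A])
        p=least_squares(f,p,loss='soft_l1',f_scale=.5).x
    return p,[(round(float(w),1),round(float(np.mean((w2pix(ci,pose(S,p))-q)@nn)),2)) for S,nn,q,w,o in A]
E
python3 - <<'E'
from fit import *
a=cv2.imread("pics/top0.png");b=cv2.imread("pics/side0.png")
C=[[-92,-58,20],[-92,58,20],[88,58,20],[88,-58,20]]
R=[[0,10.2,34],[68,3.4,34],[0,10.2,20]]
top=[[C[0],C[1]],[C[2],[-30,58,20]],[C[2],C[3]],[[-5,-58,20],C[0]],[[68,-38,34],[68,-4,34]]]
side=[[C[2],C[3]],[C[2],[-40,58,20]],[C[0],C[3]],[C[0],C[1]]]
for im,ci,l in((a,ct,top),(b,cs,side)):
    for q in ([.625,.031,1.445],[.624,.0315,1.46]):
        print(edgefit(im,ci,l,q))
# plain gib, insert crops bigger
crop(a,355,225,385,252,20,"pics/c5.png"); crop(a,345,170,402,198,14,"pics/c6.png")
crop(b,335,175,372,207,20,"pics/c7.png"); crop(b,292,165,322,200,16,"pics/c8.png")
E
```

```text
(array([0.62648444, 0.03080129, 1.44640331]), [(2.9, 0.55), (6.6, 0.04), (2.8, 0.02), (1.1, -0.13), (3.4, -0.47)])
(array([0.62646035, 0.03081033, 1.4538811 ]), [(2.7, 0.51), (6.4, 0.07), (2.8, 0.09), (1.1, -0.25), (3.1, -0.32)])
(array([0.62476696, 0.03230033, 1.42151513]), [(4.5, -0.0), (7.1, 0.23), (2.5, 0.25), (2.5, -0.0)])
(array([0.62528466, 0.03217092, 1.44379257]), [(4.6, -0.0), (7.3, 0.13), (2.4, 0.14), (2.5, -0.01)])
```

View pics/c5.png

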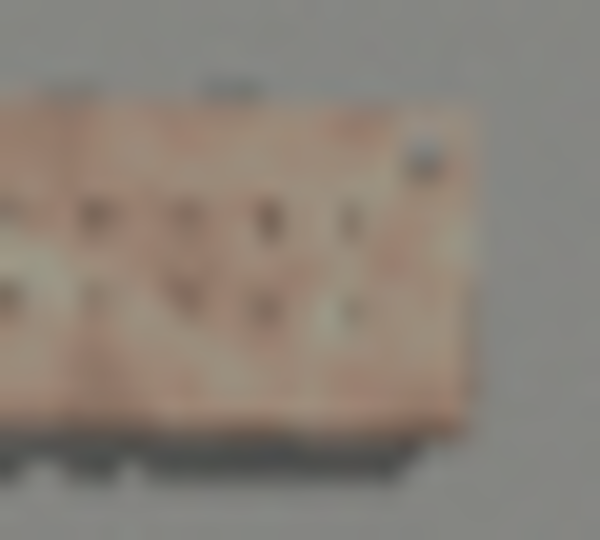

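View pics/c6.png

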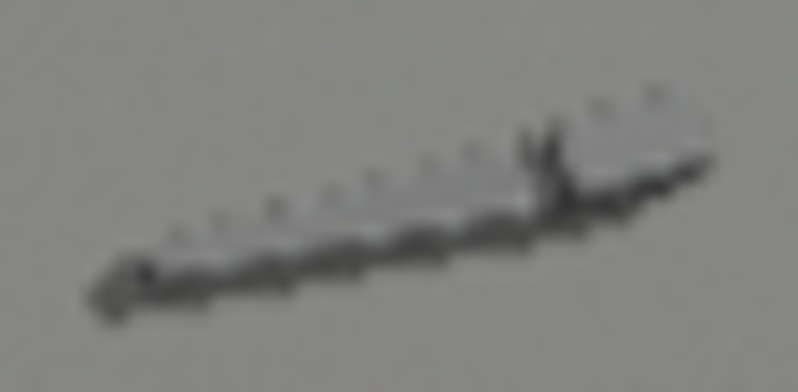

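View pics/c7.png

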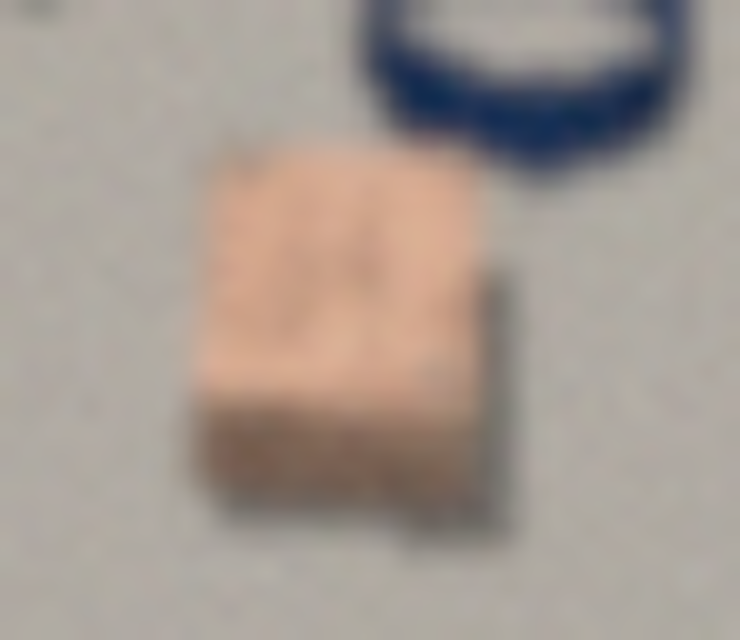

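View pics/c8.png

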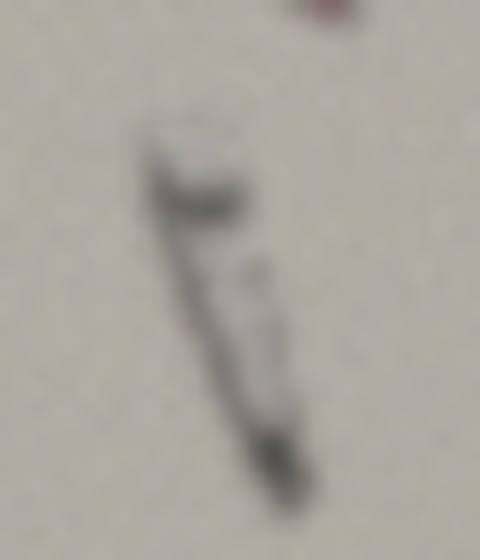

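```bash
cat > obj.py <<'E'
from fit import *
G=[[[0,0,13],[-72,0,13]],[[-72,0,21],[-98,0,21]],[[0,6,13],[-72,13.2,13]],[[-72,13.2,21],[-98,13.2,21]],[[-98,0,21],[-98,13.2,21]],[[-72,0,21],[-72,13.2,21]],[[0,0,13],[0,6,13]]]
I=[[[19,34,16],[19,-34,16]],[[-19,34,16],[-19,-34,16]],[[19,34,16],[-19,34,16]],[[19,-34,16],[-19,-34,16]]]
Iv=[[[19,34,0],[19,-34,0]],[[-19,34,0],[-19,-34,0]],[[19,34,0],[-19,34,0]],[[19,-34,0],[-19,-34,0]]]
def overlay(im,ci,lines,p,box,s,fn,col=(0,0,255)):
    x0,y0,x1,y1=box
    c=cv2.resize(im[y0:y1,x0:x1],None,fx=s,fy=s,interpolation=cv2.INTER_CUBIC) 
    for P in lines:
        q=w2pix(ci,pose(np.array(P)/1e3,p)); q=((q-[x0,y0]+.5)*s-.5)
        cv2.polylines(c,[np.round(q).astype(int)],False,col,1)
    cv2.imwrite(fn,c)
E
python3 - <<'E'
from obj import *
a=cv2.imread("pics/top0.png");b=cv2.imread("pics/side0.png")
# clicks gib, top: straight edge tip, step upper, tail; lower
Mt=np.array([[0,0,13],[-72,0,21],[-98,0,21],[-98,13.2,21],[0,6,13],[-72,13.2,13]])/1e3
ut=un([[160,245],[530,130],[670,88],[712,155],[155,272],[565,205]],14,345,170)
Ms=np.array([[-72,0,21],[-72,13.2,21],[0,6,13],[0,0,13]])/1e3
us=un([[160,190],[240,195],[300,430],[262,435]],16,292,165)
x,r=fit([(ct,Mt,ut)],[.575,-.16,1.86]); print(np.round(x,4),np.round(r,2).tolist())
y,r=fit([(cs,Ms,us)],x); print(np.round(y,4),np.round(r,2).tolist())
z,r=fit([(ct,Mt,ut),(cs,Ms,us)],x); print(np.round(z,4),np.round(r,2).tolist())
gt=edgefit(a,ct,[G[i] for i in(0,2,4,5)],x,half=1.5); print(gt)
overlay(a,ct,G,x,(345,170,402,198),14,"pics/o3.png")
overlay(b,cs,G,x,(292,165,322,200),16,"pics/o4.png")
for im,ci,l,bx,s,n in((a,ct,I+Iv[1:2],(345,225,385,252),18,"o5"),(b,cs,[I[0],I[1],I[2],I[3],Iv[2]],(335,175,372,207),18,"o6")):
    p,e=edgefit(im,ci,l,[.441,-.167,0.0],half=2.5); print(p,e)
    overlay(im,ci,l,p,bx,s,f"pics/{n}.png")
E
```

```text
[ 0.564  -0.1499  1.8477] [[-1.64, 0.07], [1.05, -0.43], [1.42, -0.33], [0.08, 0.08], [-0.57, 0.51], [-0.29, 0.08]]
[ 0.5613 -0.1501  1.8896] [[0.28, 0.37], [-0.24, -0.49], [-0.15, 0.06], [0.11, 0.03]]
[ 0.5627 -0.1501  1.8646] [[-1.57, 0.61], [0.97, -0.36], [1.29, -0.44], [0.04, -0.05], [-0.46, 1.04], [-0.28, 0.12], [0.39, 0.29], [-0.1, -0.53], [-0.65, 0.07], [-0.41, 0.01]]
(array([ 0.5649485 , -0.15163407,  1.84727055]), [(1.0, 0.06), (5.7, -0.02), (0.5, -0.06), (5.6, 0.01)])
[ 4.43135727e-01 -1.70163016e-01 -4.76992939e-05] [(0.6, -0.44), (5.2, -0.1), (5.1, 0.05), (0.8, -0.3), (5.3, 0.15)]
[ 0.443331   -0.17104866  0.00119429] [(0.4, 0.26), (3.7, -0.01), (5.9, -0.05), (4.0, 0.52), (4.9, -0.34)]
```

View pics/o3.png

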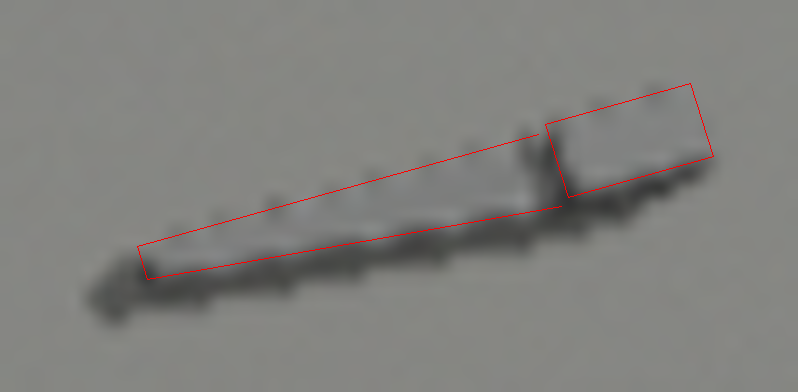

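View pics/o4.png

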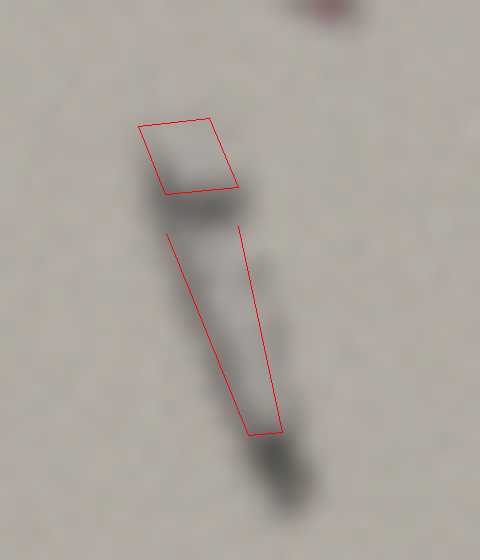

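View pics/o5.png

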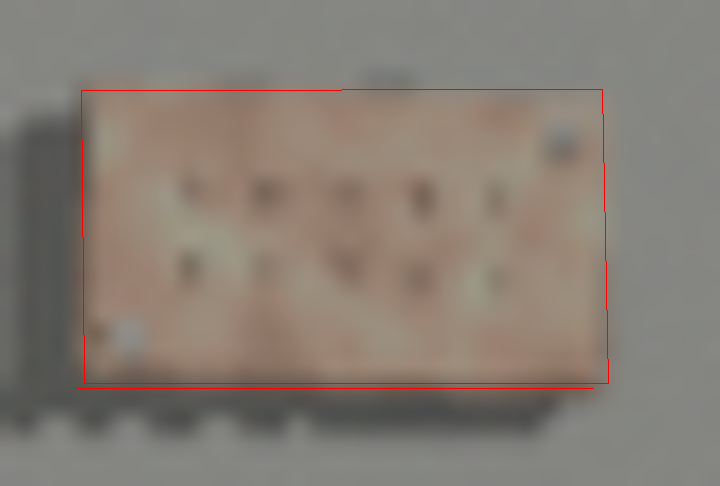

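View pics/o6.png

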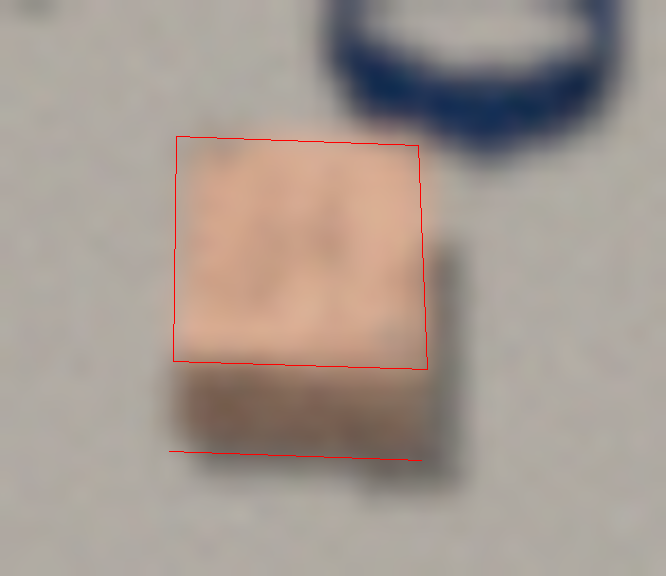

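```bash
cat > geo.py <<'E'
import numpy as np
B=np.array([.626,.0313,1.447])
def b2w(x,y,z=0):  # mm in block -> m world (z mm above worktop)
    c,s=np.cos(B[2]),np.sin(B[2]); x=x/1e3;y=y/1e3
    return np.array([B[0]+c*x-s*y,B[1]+s*x+c*y,z/1e3])
def w2b(P):
    c,s=np.cos(B[2]),np.sin(B[2]); d=np.atleast_2d(P)[:,:2]-B[:2]
    return np.c_[c*d[:,0]+s*d[:,1],-s*d[:,0]+c*d[:,1]]*1e3
def quat(phi):
    """tool down, jaw (tool z) along world azimuth phi"""
    from scipy.spatial.transform import Rotation as R
    z=np.array([np.cos(phi),np.sin(phi),0]);y=np.array([0,0,-1.]);x=np.cross(y,z)
    q=R.from_matrix(np.c_[x,y,z]).as_quat(); return np.array([q[3],q[0],q[1],q[2]])
E
python3 - <<'E'
from fit import *; from geo import *
for z in (.03,.038):
  print(np.round(w2b(pix2w(ct,un([[500,440],[597,447],[590,505],[497,495]],8,230,125),z)),1).tolist())
print("lug",np.round(w2b(pix2w(ct,un([[490,612],[557,628],[553,637]],8,230,125),.046)),1).tolist())
# ik tests
print(w2b([[.443,-.17]]))
s=env.state(); q0=s["joint_positions"]
for name,P,ph in [("ins",[.4425,-.170,.019],0),("plc",b2w(-20,-18,39.5),B[2]+np.pi/2),("push",b2w(-80,-18,40),B[2]+np.pi/2),("push2",b2w(-8,-18,40),B[2]+np.pi/2),
  ("gib",[.564-.09*np.cos(1.855)-.0066*np.sin(1.855),-.1505-.09*np.sin(1.855)+.0066*np.cos(1.855),.019],1.855+np.pi/2),("gibp",b2w(-90,7,39),B[2]+np.pi/2),("lug",b2w(-54,115,33),B[2]),("lug",b2w(-54,115,33),B[2]+np.pi/2)]:
  for k in (0,1,-1):
    try: r=env.solve_ik(list(P),list(quat(ph+k*np.pi)))
    except Exception as e: r=repr(e)
    print(name,k,np.round(P,3),None if r is None else np.round(r,2))
E
```

```text
[[-38.8, 42.7], [-67.5, 41.2], [-67.8, 58.7], [-40.3, 59.1]]
[[-39.8, 44.2], [-68.2, 42.8], [-68.5, 60.2], [-41.2, 60.6]]
lug [[-44.9, 96.1], [-64.6, 98.3], [-63.8, 101.1]]
[[-222.35636051  156.74290715]]
ins 0 [ 0.442 -0.17   0.019] [ 0.84  0.23 -0.57  2.08  0.16  0.87  0.18]
ins 1 [ 0.442 -0.17   0.019] [-0.65  0.33  1.08  2.13 -0.38  0.89 -2.49]
ins -1 [ 0.442 -0.17   0.019] [-0.65  0.33  1.08  2.13 -0.38  0.89 -2.49]
plc 0 [0.641 0.009 0.04 ] [ 0.77  0.83 -1.18  1.65  0.8   1.24  2.43]
plc 1 [0.641 0.009 0.04 ] [ 0.5   0.58 -0.73  1.66  0.43  1.07 -0.48]
plc -1 [0.641 0.009 0.04 ] [ 0.5   0.58 -0.73  1.66  0.43  1.07 -0.48]
push 0 [ 0.634 -0.05   0.04 ] [ 0.87  0.81 -1.18  1.66  0.8   1.23  2.53]
push 1 [ 0.634 -0.05   0.04 ] [ 0.55  0.55 -0.66  1.67  0.38  1.05 -0.35]
push -1 [ 0.634 -0.05   0.04 ] [ 0.55  0.55 -0.66  1.67  0.38  1.05 -0.35]
push2 0 [0.643 0.021 0.04 ] [ 0.75  0.83 -1.18  1.64  0.81  1.24  2.41]
push2 1 [0.643 0.021 0.04 ] [ 0.5   0.59 -0.75  1.65  0.44  1.08 -0.51]
push2 -1 [0.643 0.021 0.04 ] [ 0.5   0.59 -0.75  1.65  0.44  1.08 -0.51]
gib 0 [ 0.583 -0.239  0.
[... 158 characters left out ...]
  0.55 -0.61  1.7   0.36  1.01  0.37]
gibp 0 [ 0.608 -0.057  0.039] [ 0.92  0.76 -1.18  1.73  0.76  1.19  2.54]
gibp 1 [ 0.608 -0.057  0.039] [ 0.58  0.5  -0.66  1.74  0.35  1.03 -0.33]
gibp -1 [ 0.608 -0.057  0.039] [ 0.58  0.5  -0.66  1.74  0.35  1.03 -0.33]
lug 0 [ 0.505 -0.008  0.033] [ 0.81  0.38 -0.95  1.99  0.38  0.96  1.11]
lug 1 [ 0.505 -0.008  0.033] [ 0.66  0.32 -0.77  2.    0.28  0.93 -1.95]
lug -1 [ 0.505 -0.008  0.033] [ 0.66  0.32 -0.77  2.    0.28  0.93 -1.95]
lug 0 [ 0.505 -0.008  0.033] [ 0.97  0.5  -1.17  1.99  0.55  1.01  2.55]
lug 1 [ 0.505 -0.008  0.033] [ 0.75  0.35 -0.88  2.    0.33  0.94 -0.43]
lug -1 [ 0.505 -0.008  0.033] [ 0.75  0.35 -0.88  2.    0.33  0.94 -0.43]
```

```bash
python3 - <<'E'
from fit import *; from geo import *
def L(t): s=env.state(); print(t,round(s["clock"],2),np.round(s["position"],4),round(s["gripper_width"],4),np.round(s["ft_force"],1))
L("s")
q=list(quat(0))
env.movep([.4425,-.1705,.09],q); L("above")
print(env.move_straight([.4425,-.1705,.019],rate=.12,f_stop=8)); L("down")
env.clamp(40); L("grip")
env.move_straight([.4425,-.1705,.09],rate=.15); L("up")
for n in("top","side"): cv2.imwrite(f"pics/{n}1.png",env.capture(n))
a=cv2.imread("pics/side1.png"); crop(a,250,120,400,220,5,"pics/d1.png")
E
```

```text
s 1.5 [ 0.1969 -0.6195  0.2396] 0.0872 [ 0.  -0.2 -1.1]
above 3.42 [ 0.4427 -0.172   0.0904] 0.087 [ 1.  -0.6 -0.3]
True
down 4.05 [ 0.4409 -0.1703  0.0175] 0.0869 [-1.8  0.3  6.4]
grip 4.92 [ 0.4418 -0.1701  0.0174] 0.0378 [ 5.5 -1.2  6. ]
up 5.57 [ 0.4405 -0.1701  0.0884] 0.0378 [ 0.3 -0.1 -3.4]
```

View pics/d1.png

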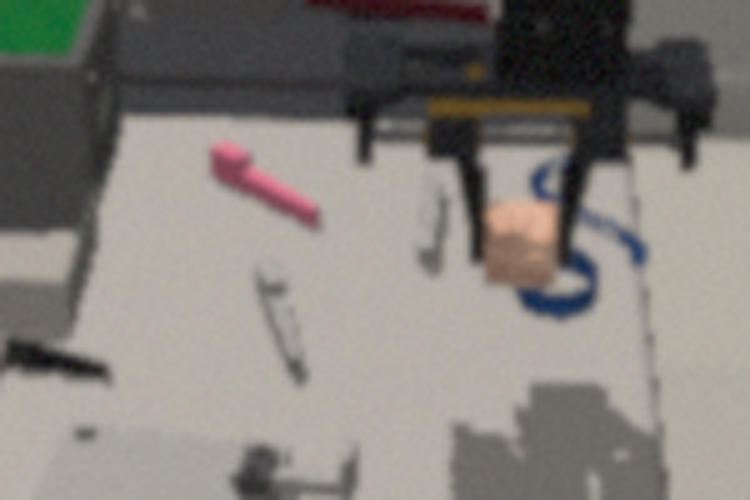

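```bash
cat > mv.py <<'E'
from fit import *; from geo import *
def L(t):
    s=env.state(); p=s["position"]; b=w2b([p])[0]; print(t,round(s["clock"],2),"blk",np.round(b,1),"z",round(p[2]*1e3,1),"w",round(s["gripper_width"],4),"F",np.round(s["ft_force"],1)); return np.array(p)
PB=B[2]-np.pi/2
E
python3 - <<'E'
from mv import *
q=list(quat(PB))
T=b2w(-20,-18,75)
env.movep(list(T),q); p=L("above"); env.hold(.15); p=L("settled")
e=T-p; 
T2=b2w(-20,-18,34)+e; print(e)
print(env.move_straight(list(T2),rate=.1,f_stop=6)); p=L("down")
env.hold(.1);L("h")
env.ungrasp(); L("open")
env.move_straight(list(p+[0,0,.035]),rate=.2); L("up")
for n in("top","side"): cv2.imwrite(f"pics/{n}2.png",env.capture(n))
crop(cv2.imread("pics/side2.png"),235,185,335,265,8,"pics/e1.png")
crop(cv2.imread("pics/top2.png"),230,125,330,215,8,"pics/e2.png")
E
```

```text
above 6.71 blk [-22.  -17.4] z 74.2 w 0.0372 F [ 0.1 -0.1 -4.1]
settled 6.86 blk [-22.6 -17.8] z 75.0 w 0.0374 F [-0.1  0.7 -3.1]
[ 5.03424991e-04  2.53233781e-03 -4.43489786e-05]
True
down 7.26 blk [-18.1 -18.2] z 37.5 w 0.0372 F [-0.1  0.2  6.2]
h 7.36 blk [-18.1 -18.2] z 37.5 w 0.0377 F [-0.6  0.1  4.8]
open 8.41 blk [-17.6 -13.6] z 37.4 w 0.0864 F [-10.3   1.5  12. ]
up 8.73 blk [-18.  -18.2] z 72.8 w 0.0871 F [-0.4  0.2 -0.5]
```

View pics/e1.png

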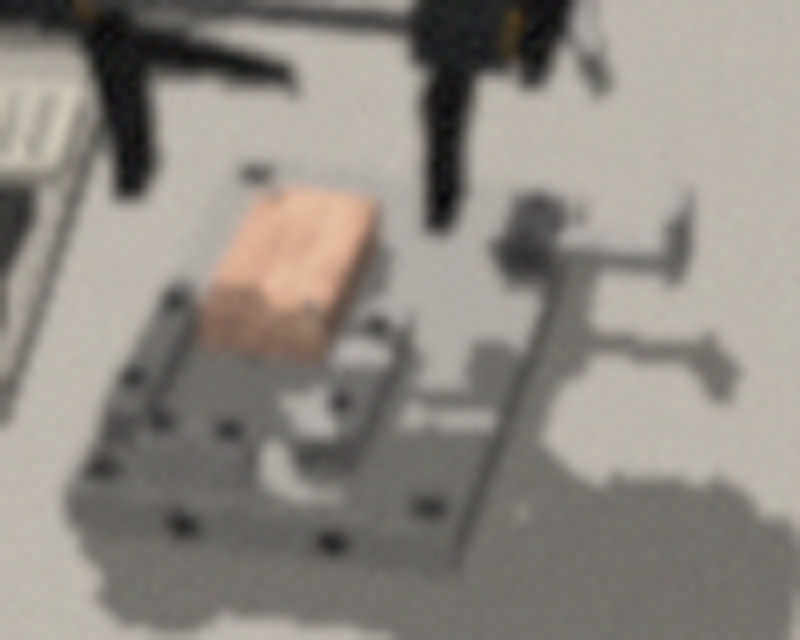

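View pics/e2.png

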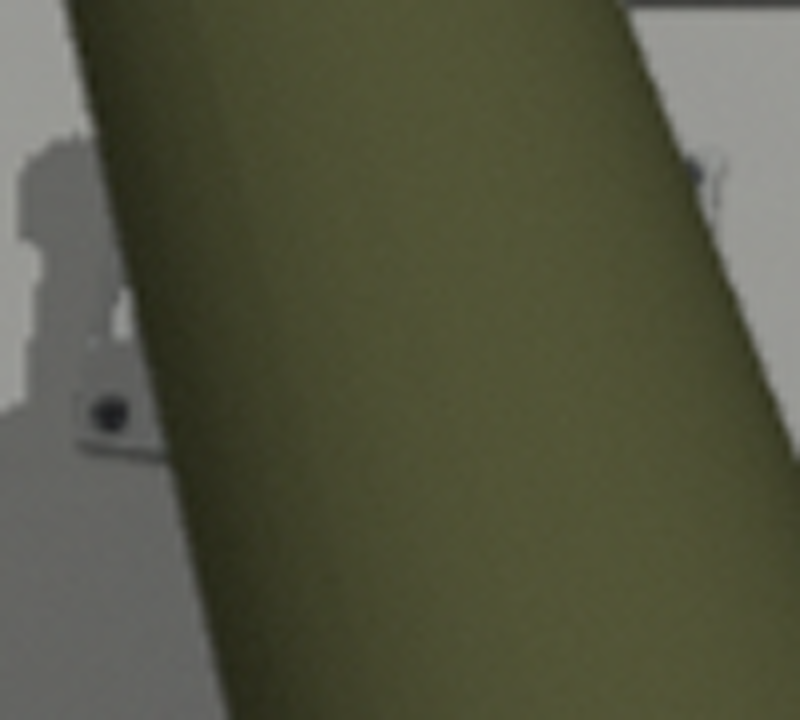

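```bash
python3 - <<'E'
from obj import *; from geo import *
b=cv2.imread("pics/side2.png")
up=lambda Ls:[[[p[0],p[1],p[2]+20] for p in l] for l in Ls]
c=b2w(-20,-18); p0=[c[0],c[1],B[2]-np.pi/2]
# insert frame y = block x ; front = +y
l=up([I[0],I[1],I[2],Iv[2]])
p,e=edgefit(b,cs,l,p0,half=3); print(p,w2b([p[:2]]),p[2]+np.pi/2-B[2],e)
overlay(b,cs,l,p,(235,185,335,265),8,"pics/e3.png")
E
```

```text
[ 0.63954295 -0.00152517 -0.12425641] [[-30.90167104 -17.49257064]] -0.0004600807788139871 [(1.5, -0.02), (6.5, 0.01), (4.3, -0.07), (1.1, 0.2)]
```

View pics/e3.png

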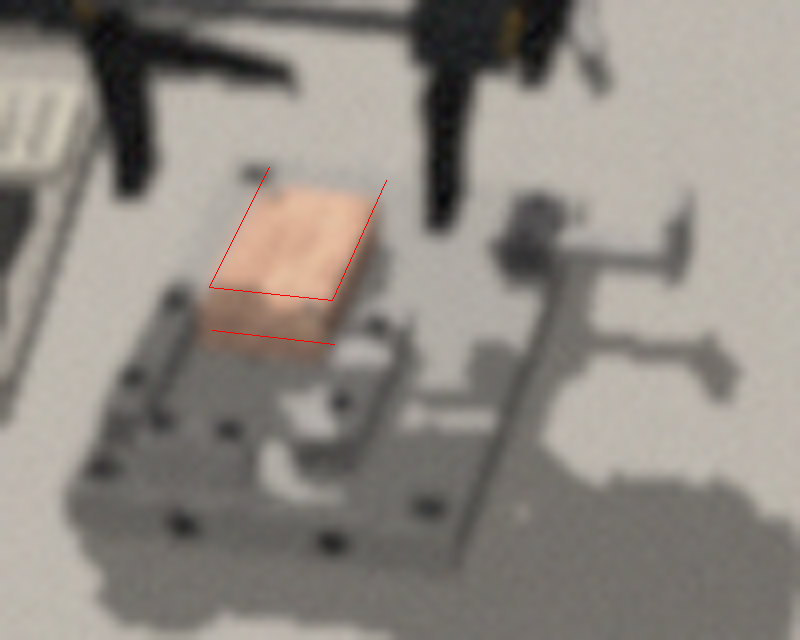

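```bash
python3 - <<'E'
from obj import *; from geo import *
b=cv2.imread("pics/side2.png")
up=lambda Ls:[[[p[0],p[1],p[2]+20] for p in l] for l in Ls]
for x0,l in((-20,[I[0],I[1],I[3],Iv[2]]),(-24,[I[0],I[1],I[3]]),(-17,[I[0],I[1],I[3],Iv[2]])):
    l=up(l); c=b2w(x0,-18); p0=[c[0],c[1],B[2]-np.pi/2]
    p,e=edgefit(b,cs,l,p0,half=3); print(p,w2b([p[:2]]),p[2]+np.pi/2-B[2],e)
c=b2w(-18,-18.2); p=[c[0],c[1],B[2]-np.pi/2]
overlay(b,cs,up(I+[Iv[2]]),p,(245,200,295,240),16,"pics/e4.png")
E
```

```text
[ 0.64094049  0.00984539 -0.12415801] [[-19.44555974 -17.47537252]] -0.00036168436584915753 [(1.3, -0.2), (7.2, 0.08), (1.8, 0.1), (0.6, -0.95)]
[ 0.64092871  0.00881836 -0.12405582] [[-20.46618457 -17.59050022]] -0.00025949754101284306 [(1.3, -0.21), (7.4, 0.08), (1.8, -0.0)]
[ 0.64083228  0.00928996 -0.12419843] [[-20.01010639 -17.43657528]] -0.0004021026448510767 [(1.4, -0.18), (7.2, 0.08), (1.9, 0.09), (0.6, -1.0)]
```

View pics/e4.png

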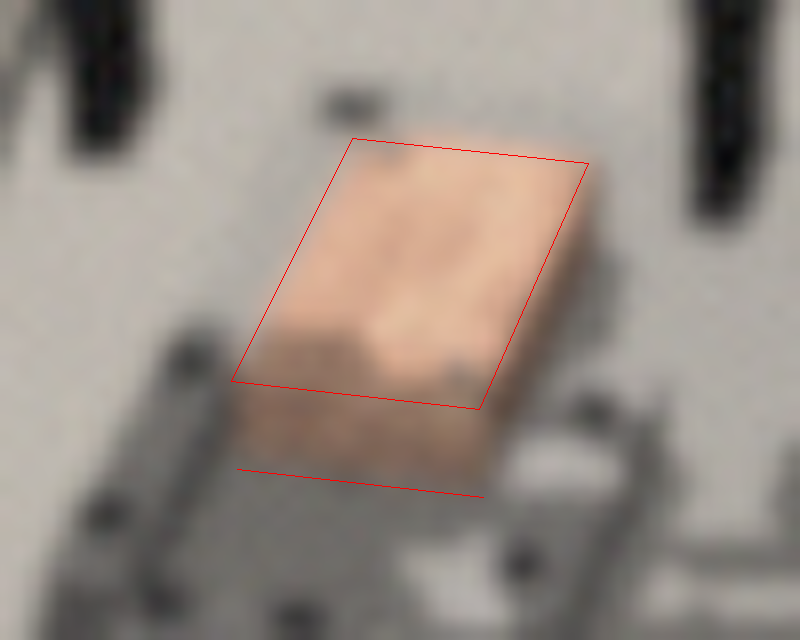

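```bash
python3 - <<'E'
from mv import *
env.clamp(20); L("closed")
env.move_straight(list(b2w(-78,-18,66)),rate=.2); L("behind")
env.move_straight(list(b2w(-78,-18,42)),rate=.12); p=L("low")
r=env.move_straight(list(b2w(-16,-18,42)),rate=.06,f_stop=12); print(r); p=L("push1")
r=env.move_straight(list(b2w(-2,-18,42)),rate=.03,f_stop=12); print(r); p=L("push2")
E
```

```text
closed 10.36 blk [-18.1 -18.2] z 72.5 w 0.0005 F [ 0.6  0.8 -0.2]
behind 10.81 blk [-79.1 -18. ] z 65.8 w 0.0007 F [-0.2  0.1 -0.4]
low 11.16 blk [-76.7 -17.2] z 41.3 w 0.0002 F [-0.2 -0.8  0.4]
False
push1 12.34 blk [-15.7 -18. ] z 41.8 w 0.0006 F [ 0.8 -1.6  0.9]
True
push2 12.7 blk [-11.6 -17.6] z 41.4 w 0.0002 F [-0.1 -0.5  0.4]
```

```bash
python3 - <<'E'
from mv import *
r=env.move_straight(list(b2w(-2,-18,42)),rate=.02,f_stop=14); print(r); p=L("push3")
b0=w2b([p])[0]
env.move_straight(list(b2w(b0[0]-30,-18,42)),rate=.2); L("back")
env.move_straight(list(b2w(-60,-18,90)),rate=.2)
cv2.imwrite("pics/side3.png",env.capture("side"));L("cap")
crop(cv2.imread("pics/side3.png"),235,185,335,265,8,"pics/f1.png")
E
```

```text
True
push3 13.19 blk [-11.6 -17.1] z 40.5 w 0.0004 F [ 0.3 -0.7  0.3]
back 13.49 blk [-43.3 -18.1] z 41.7 w 0.0004 F [0.  0.2 0.3]
cap 13.95 blk [-59.  -17.7] z 89.9 w 0.0002 F [-0.9  0.2 -0.3]
```

View pics/f1.png

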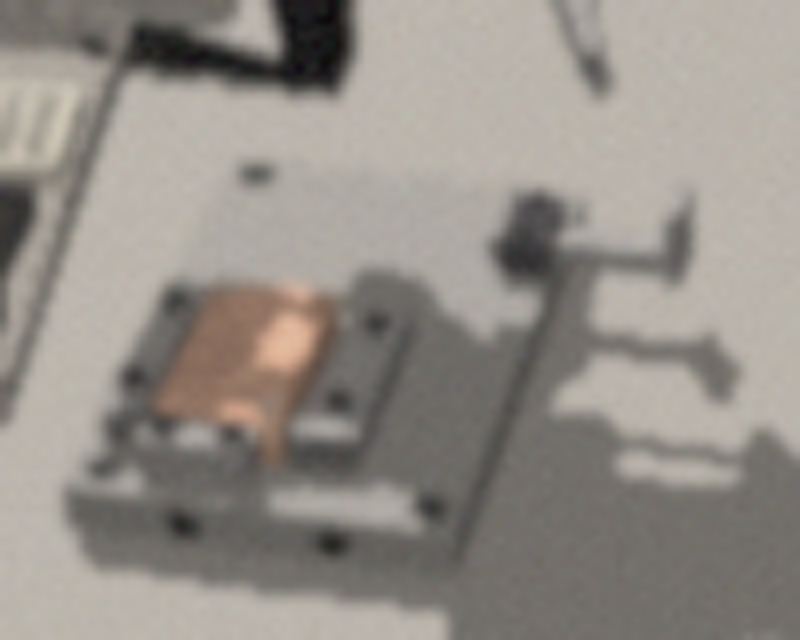

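```bash
python3 - <<'E'
from mv import *
env.ungrasp(); L("open")
ps=1.853; g=np.array([.5638,-.1505]); c,s=np.cos(ps),np.sin(ps)
P=np.array([g[0]+c*-.092-s*.0066,g[1]+s*-.092+c*.0066,.08]); q=list(quat(ps-np.pi/2))
env.movep(list(P),q); env.hold(.2)
st=np.array(env.state()["position"]); e=P-st; print(np.round(e*1e3,1),env.state()["clock"])
for n in("top","side"): cv2.imwrite(f"pics/{n}4.png",env.capture(n))
crop(cv2.imread("pics/top4.png"),230,125,330,215,8,"pics/g1.png")
crop(cv2.imread("pics/side4.png"),235,185,335,265,8,"pics/g2.png")
crop(cv2.imread("pics/side4.png"),270,130,350,210,8,"pics/g3.png")
E
```

```text
open 15.47 blk [-60. -18.] z 90.0 w 0.087 F [-0.6 -0.9  0.8]
[-1.  -2.5 -0.3] 16.5417
```

View pics/g1.png

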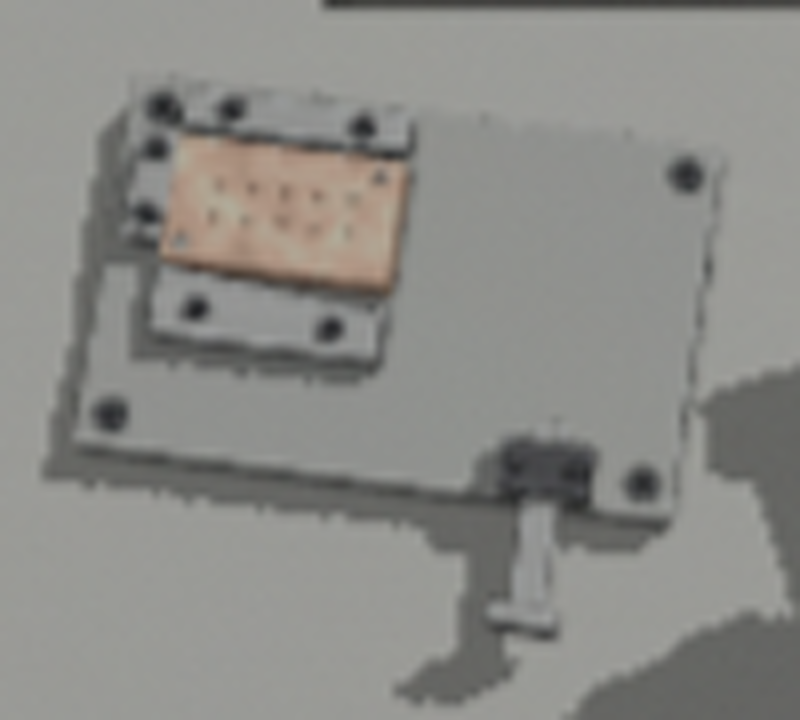

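View pics/g2.png

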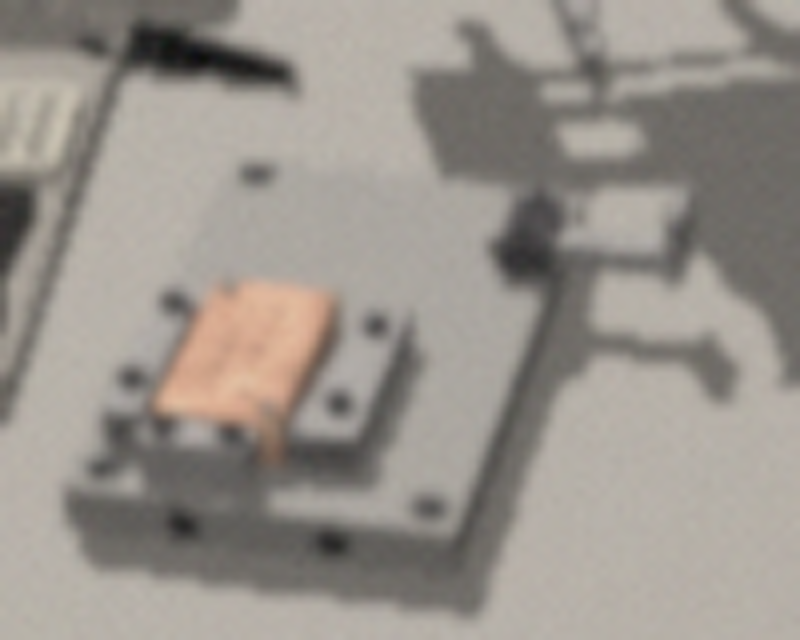

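View pics/g3.png

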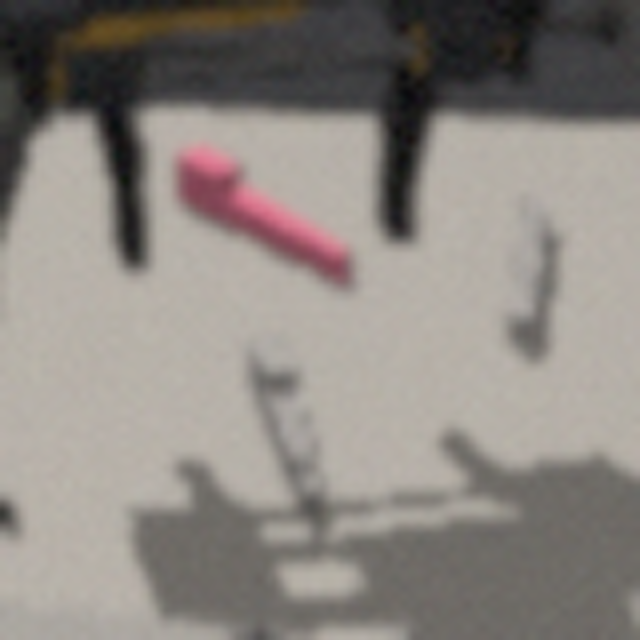

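```bash
python3 - <<'E'
from obj import *; from geo import *
a=cv2.imread("pics/top4.png");b=cv2.imread("pics/side4.png")
up=lambda Ls:[[[p[0],p[1],p[2]+20] for p in l] for l in Ls]
for im,ci,l,n in((a,ct,[I[0],I[1],I[2],I[3]],"top"),(b,cs,[I[0],I[1],I[3]],"side")):
  for x0,y0 in((34,-20),(32,-18)):
    c=b2w(x0,y0); p0=[c[0],c[1],B[2]-np.pi/2]
    p,e=edgefit(im,ci,up(l),p0,half=2); print(n,np.round(p,4),w2b([p[:2]]),p[2]+np.pi/2-B[2],e)
  RL=[[[0,10.2,34],[68,3.4,34]],[[8,-40,34],[68,-40,34]],[[0,22,34],[68,22,34]],[[68,-38,34],[68,-4,34]]]
  bx=(235,135,300,185) if n=="top" else (245,210,300,250)
  overlay(im,ci,up(I),p,bx,12,"pics/tmp.png")
  im2=cv2.imread("pics/tmp.png")
  for P in RL:
    q=w2pix(ci,pose(np.array(P)/1e3,B)); q=((q-[bx[0],bx[1]]+.5)*12-.5); cv2.polylines(im2,[np.round(q).astype(int)],False,(0,255,0),1)
  cv2.imwrite(f"pics/k_{n}.png",im2)
C=[[-92,-58,20],[-92,58,20],[88,58,20],[88,-58,20]]
lt=[[C[0],C[1]],[C[2],[-30,58,20]],[C[2],C[3]],[[-5,-58,20],C[0]]]
print(edgefit(a,ct,lt,B,half=2)); print(edgefit(b,cs,[[C[2],C[3]],[C[2],[-40,58,20]],[C[0],C[3]],[C[0],C[1]]],B,half=2))
E
```

```text
top [ 0.6474  0.064  -0.1237] [[ 35.1151212  -17.21091114]] 9.461871307170355e-05 [(7.6, -0.06), (7.5, 0.06), (4.6, -0.03), (5.4, 0.03)]
top [ 0.6474  0.064  -0.1236] [[ 35.07296347 -17.21608759]] 0.00017298369434848304 [(7.6, -0.05), (7.6, 0.05), (4.6, -0.03), (5.4, 0.03)]
side [ 0.6465  0.061  -0.1261] [[ 32.05486107 -16.7120805 ]] -0.0022977056295900855 [(4.4, -0.17), (6.1, 0.16), (1.6, -0.0)]
side [ 0.6468  0.0611 -0.1245] [[ 32.09756717 -16.96443888]] -0.0007333034981729103 [(4.2, -0.17), (6.2, 0.16), (1.6, 0.0)]
(array([0.62636993, 0.0302013 , 1.44183717]), [(2.9, 0.27), (7.4, 0.0), (3.0, 0.28), (1.1, -0.02)])
(array([0.62533195, 0.03203378, 1.44061597]), [(4.8, 0.0), (7.4, 0.03), (2.4, 0.03), (2.3, 0.01)])
```

View pics/k_top.png

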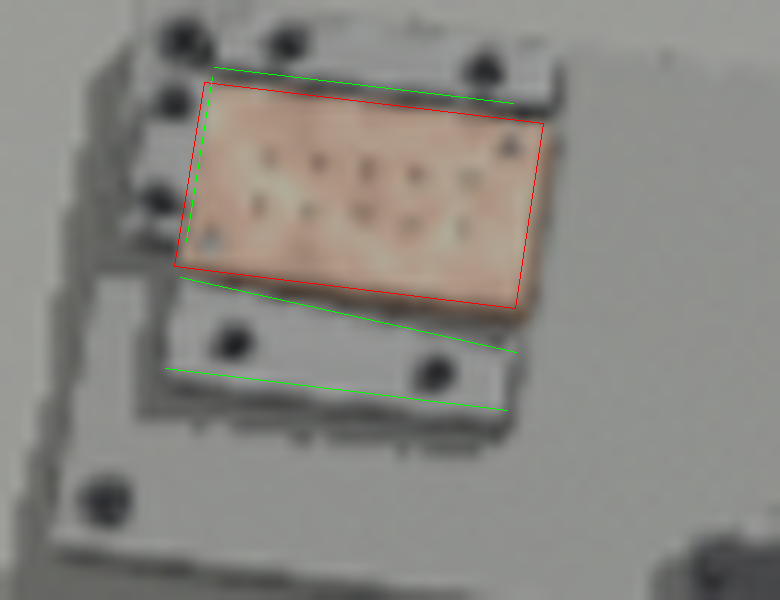

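View pics/k_side.png

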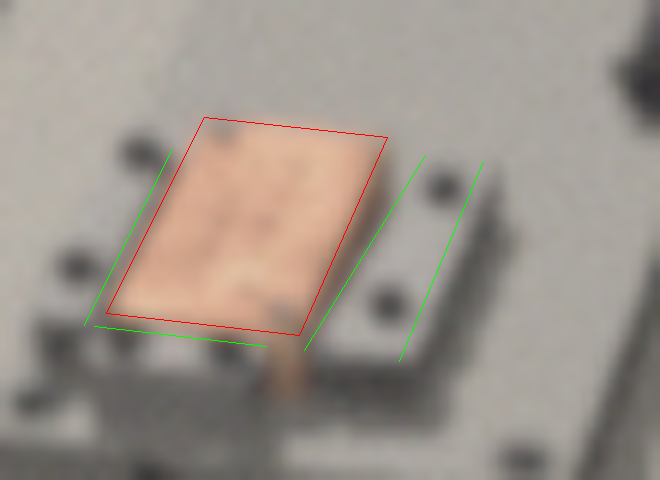

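```bash
python3 - <<'E'
from mv import *
env.clamp(20); 
q=list(quat(B[2]))
env.movep(list(b2w(34,21,80)),q); L("above")
env.move_straight(list(b2w(34,21,56)),rate=.12); env.hold(.1); L("pre")
r=env.move_straight(list(b2w(34,21,49.5)),rate=.02,f_stop=3); print(r); p=L("touch")
env.hold(.05); p=L("touch")
E
```

```text
above 19.35 blk [31.7 20.3] z 79.7 w 0.0005 F [ 0.2 -0.4  0.2]
pre 19.8 blk [33.6 20.7] z 56.2 w 0.0006 F [ 0.1 -0.4  0.2]
True
touch 20.12 blk [34.2 20.4] z 51.5 w 0.0004 F [-1.4 -0.4  5.9]
touch 20.18 blk [34.2 20.4] z 51.5 w 0.0007 F [-1.2 -0.7  4.7]
```

```bash
python3 - <<'E'
from mv import *
env.move_straight(list(b2w(34,20.4,51.7)),rate=.02); L("lift")
y=20.4
for t in (14,12,10.5,9.5,8.5,7.5,6.5):
    r=env.move_straight(list(b2w(34,t,51.5)),rate=.03,f_stop=7); p=L(f"{t} {r}")
    if r: break
E
```

```text
lift 20.43 blk [34.  20.4] z 51.6 w -0.0 F [-0.1  0.1  0.2]
14 True 20.63 blk [34.1 18.4] z 51.5 w 0.0004 F [ 1.2 -0.2  2.5]
```

```bash
python3 - <<'E'
from mv import *
for t in (14,12,10.5,9.5,8.5,7.5,6.5):
    r=env.move_straight(list(b2w(34,t,52.1)),rate=.03,f_stop=8); p=L(f"{t} {r}")
    if r: break
E
```

```text
14 False 20.98 blk [33.8 14.2] z 51.6 w 0.0004 F [-0.1  0.2  0.2]
12 False 21.23 blk [33.9 12.3] z 51.8 w 0.0002 F [-0.8 -0.1  0.2]
10.5 False 21.48 blk [34. 11.] z 51.8 w 0.0006 F [-2.   0.2 -0.2]
9.5 False 21.73 blk [33.9  9.5] z 52.0 w 0.0003 F [-1.8 -0.2 -0.5]
8.5 False 21.98 blk [34.   8.6] z 52.0 w 0.0005 F [-1.6 -0.  -0.1]
7.5 False 22.23 blk [34.1  8.3] z 51.8 w 0.0002 F [-4.4  1.4 -0.5]
6.5 False 22.48 blk [34.1  8.1] z 51.7 w 0.0004 F [-7.4 -0.1  0.6]
```

```bash
python3 - <<'E'
from mv import *
env.move_straight(list(b2w(34,13,53)),rate=.1)
env.move_straight(list(b2w(34,13,85)),rate=.25); L("up")
env.ungrasp()
ps=1.853; g=np.array([.5638,-.1505]); c,s=np.cos(ps),np.sin(ps)
P=np.array([g[0]+c*-.092-s*.0066,g[1]+s*-.092+c*.0066,.07]); q=list(quat(ps-np.pi/2))
env.movep(list(P),q); env.hold(.15)
st=np.array(env.state()["position"]); e=P-st; print(np.round(e*1e3,1),env.state()["clock"])
for n in("top","side"): cv2.imwrite(f"pics/{n}5.png",env.capture(n))
crop(cv2.imread("pics/top5.png"),235,135,300,185,12,"pics/l1.png")
E
python3 - <<'E'
from obj import *; from geo import *
a=cv2.imread("pics/top5.png");b=cv2.imread("pics/side5.png")
up=lambda Ls:[[[p[0],p[1],p[2]+20] for p in l] for l in Ls]
for im,ci,l,n in((a,ct,[I[0],I[1],I[2],I[3]],"top"),(b,cs,[I[0],I[1],I[3]],"side")):
    c=b2w(34,-21); p0=[c[0],c[1],B[2]-np.pi/2]
    p,e=edgefit(im,ci,up(l),p0,half=2); print(n,np.round(p,4),w2b([p[:2]]),p[2]+np.pi/2-B[2],e)
E
```

```text
up 23.0 blk [34.5 10.7] z 87.3 w 0.0006 F [-0.2  0.1  0. ]
[-0.9 -2.5 -0.2] 25.85
top [ 0.652   0.0635 -0.1237] [[ 35.1759839  -21.84125376]] 5.6430886526959156e-05 [(2.6, 0.02), (8.0, -0.02), (4.4, -0.04), (5.3, 0.04)]
side [ 0.6513  0.0621 -0.1236] [[ 33.69125584 -21.25984619]] 0.00018641735277147298 [(3.5, 0.01), (7.2, -0.01), (1.4, 0.0)]
```

View pics/l1.png

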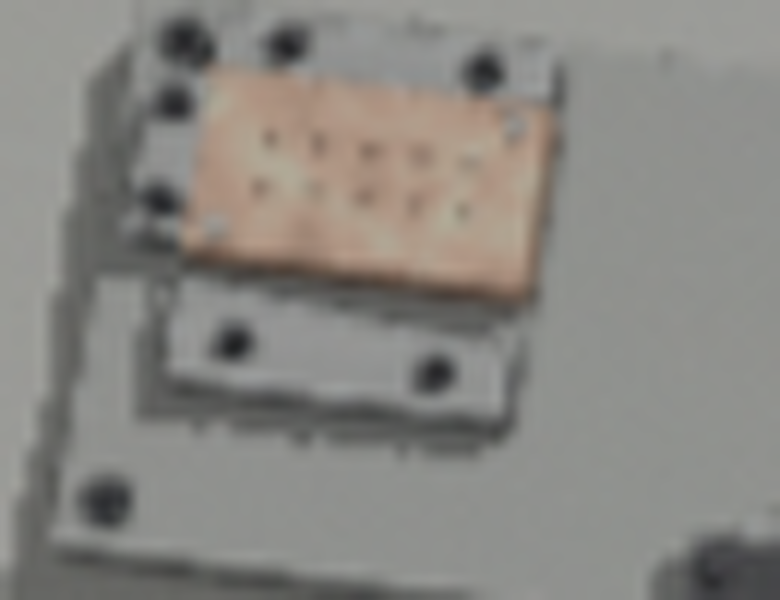

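```bash
python3 - <<'E'
from mv import *
ps=1.853; g=np.array([.5638,-.1505]); c,s=np.cos(ps),np.sin(ps)
P=np.array([g[0]+c*-.092-s*.0066,g[1]+s*-.092+c*.0066,.0195])
r=env.move_straight(list(P),rate=.1,f_stop=8); print(r); st=L("down")
env.clamp(40); env.hold(.1); st=L("grip")
d=st[:2]-g; print("grip in tip frame",np.round([c*d[0]+s*d[1],-s*d[0]+c*d[1]],4), "z",st[2])
env.move_straight([st[0],st[1],.075],rate=.12); L("up")
for n in("top","side"): cv2.imwrite(f"pics/{n}6.png",env.capture(n))
crop(cv2.imread("pics/side6.png"),270,120,350,200,8,"pics/m1.png")
print(env.state()["orientation"],quat(ps-np.pi/2))
E
```

```text
True
down 26.48 blk [-275.    10.9] z 17.6 w 0.0871 F [-1.8 -0.4  6.5]
grip 27.76 blk [-275.2   11.4] z 17.6 w 0.0129 F [-0.1  0.  -1.1]
grip in tip frame [-0.091   0.0088] z 0.017593390370009464
up 28.38 blk [-275.3   11.8] z 74.8 w 0.0127 F [-0.8 -0.1 -1.8]
[-0.56475511  0.5658482  -0.42677054  0.4227699 ] [-0.56534786  0.56534786 -0.42471378  0.42471378]
```

View pics/m1.png

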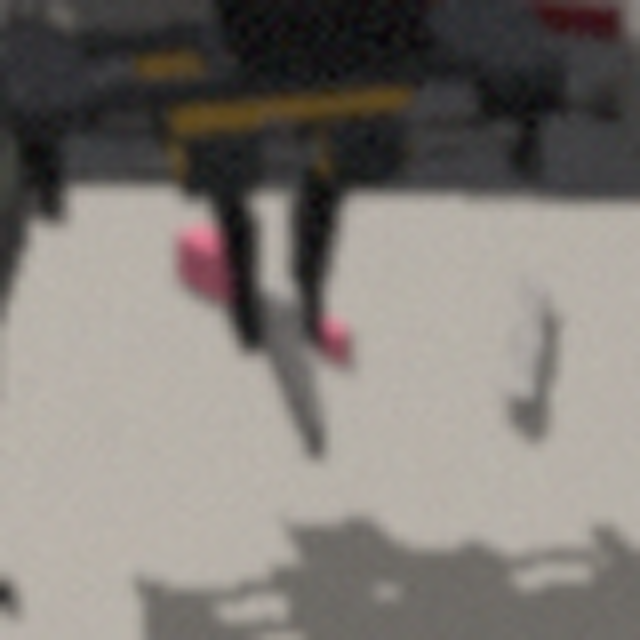

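```bash
python3 - <<'E'
from mv import *
q=list(quat(PB))
env.movep(list(b2w(-103,7,75)),q); L("above")
env.move_straight(list(b2w(-101,7,40.2)),rate=.12); env.hold(.1); p=L("low")
cv2.imwrite("pics/side7.png",env.capture("side")); 
crop(cv2.imread("pics/side7.png"),245,185,345,255,8,"pics/n1.png")
E
```

```text
above 29.21 blk [-103.3    7.4] z 74.3 w 0.0131 F [-0.7 -0.2 -2.5]
low 29.75 blk [-101.7    7. ] z 40.1 w 0.013 F [-0.7  0.9 -0.7]
```

View pics/n1.png

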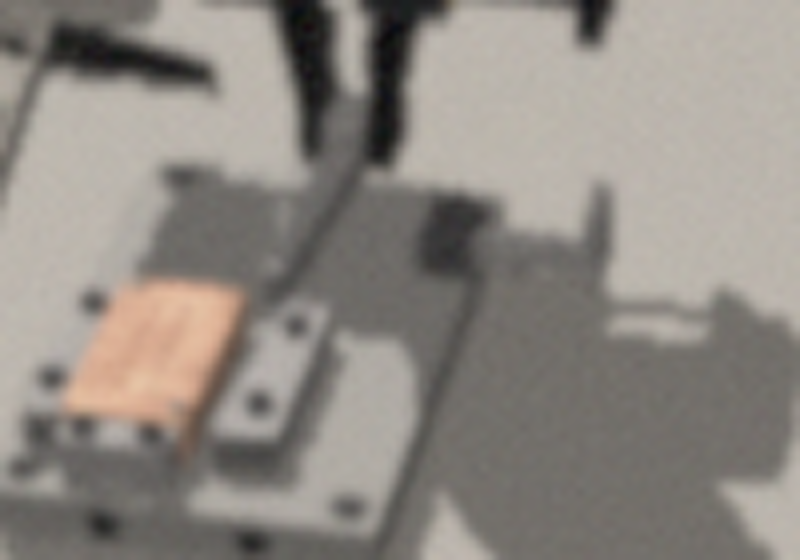

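```bash
python3 - <<'E'
from mv import *
r=env.move_straight(list(b2w(-78.5,7,40.0)),rate=.05,f_stop=5); print(r); env.hold(.1); p=L("adv")
if not r:
    r=env.move_straight(list(b2w(-78.5,7,36)),rate=.03,f_stop=4); print(r); p=L("lower")
cv2.imwrite("pics/side8.png",env.capture("side")); 
crop(cv2.imread("pics/side8.png"),245,185,345,255,8,"pics/n2.png")
E
```

```text
False
adv 30.5 blk [-79.   7.] z 39.9 w 0.0128 F [-0.3 -0.  -0.9]
True
lower 30.71 blk [-78.9   6.3] z 37.5 w 0.0131 F [-0.6 -0.1  4.6]
```

View pics/n2.png

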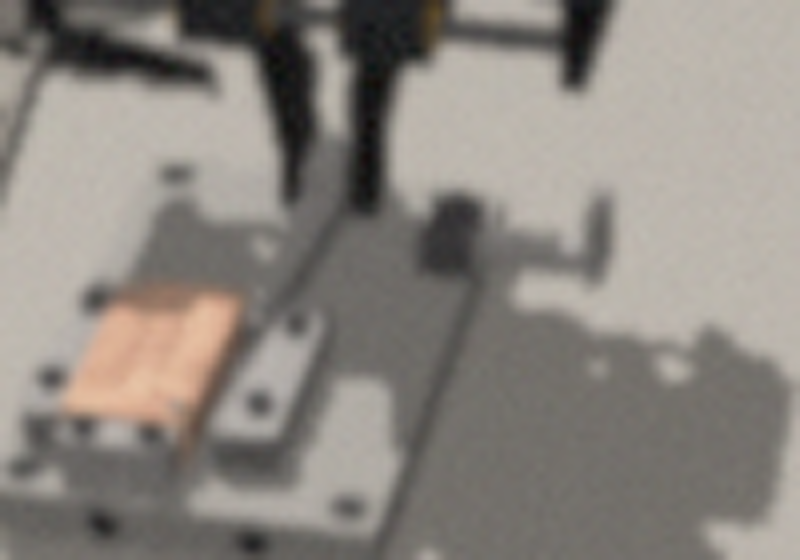

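```bash
python3 - <<'E'
from mv import *
p=np.array(env.state()["position"])
env.move_straight(list(b2w(-83,6.8,38.1)),rate=.04); env.hold(.1); L("back")
env.ungrasp(); L("open")
env.move_straight(list(b2w(-83,6.8,75)),rate=.2); L("up")
env.clamp(20)
env.move_straight(list(b2w(-112,6.5,72)),rate=.2); L("beh")
cv2.imwrite("pics/side9.png",env.capture("side")); cv2.imwrite("pics/top9.png",env.capture("top"))
crop(cv2.imread("pics/side9.png"),245,185,345,255,8,"pics/n3.png")
crop(cv2.imread("pics/top9.png"),240,125,340,200,8,"pics/n4.png")
E
```

```text
back 31.12 blk [-83.4   7.1] z 37.7 w 0.0128 F [-0.5  0.1 -0.6]
open 32.49 blk [-83.    6.8] z 38.1 w 0.0872 F [ 0.5 -0.8  0.6]
up 32.83 blk [-82.9   5.7] z 76.4 w 0.087 F [ 0.2  0.2 -1.4]
beh 34.64 blk [-114.3    6.6] z 71.6 w 0.0005 F [-0.8  0.2  0.5]
```

View pics/n3.png

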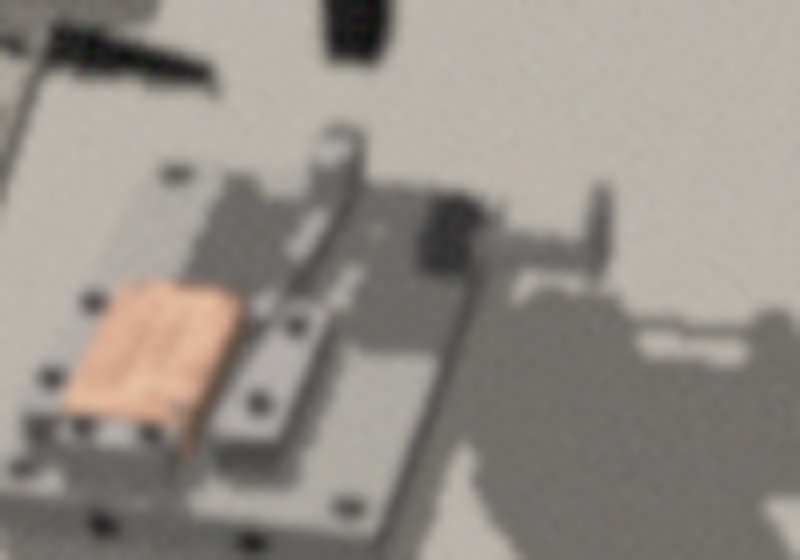

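View pics/n4.png

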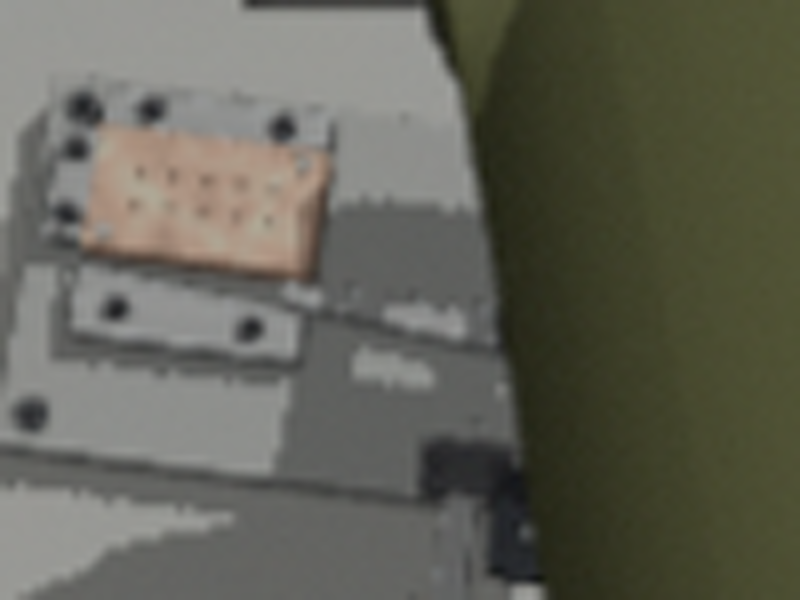

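```bash
python3 - <<'E'
from mv import *
env.move_straight(list(b2w(-112,6.8,42)),rate=.12); L("low")
r=env.move_straight(list(b2w(-64,6.0,42)),rate=.06,f_stop=8); print(r); L("p1")
r=env.move_straight(list(b2w(-30,5.0,42)),rate=.03,f_stop=10); print(r); L("p2")
env.hold(.1);p=L("p2")
cv2.imwrite("pics/side10.png",env.capture("side"))
crop(cv2.imread("pics/side10.png"),245,185,345,255,8,"pics/n5.png")
E
```

```text
low 35.14 blk [-111.3    7.3] z 41.5 w 0.0002 F [-0.1  0.2  0.9]
False
p1 36.09 blk [-63.7   6.3] z 41.7 w 0.0007 F [-0.5 -0.6 -0.3]
True
p2 36.8 blk [-48.4   4.4] z 41.8 w 0.0008 F [ 0.1 -0.8  0.2]
p2 36.9 blk [-48.5   4.7] z 41.4 w 0.0006 F [-0.8  0.8 -0.6]
```

View pics/n5.png

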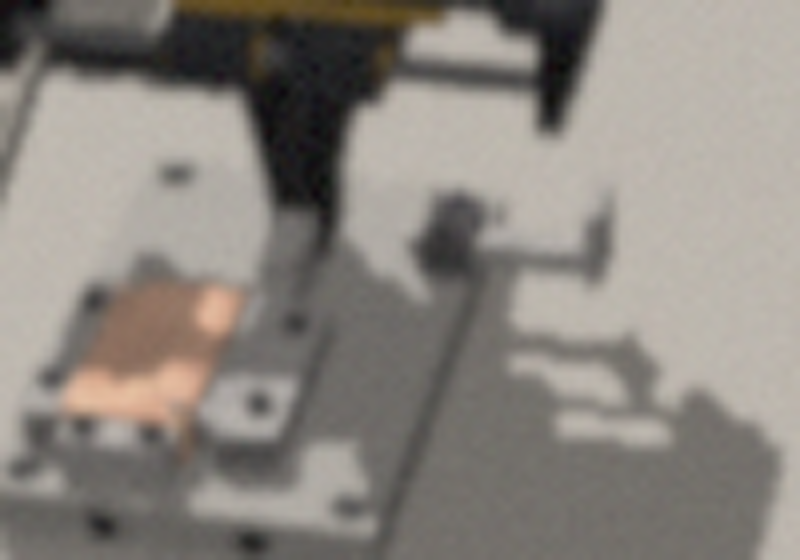

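```bash
python3 - <<'E'
from mv import *
for f in (13,14,15):
    r=env.move_straight(list(b2w(-30,4.5,42)),rate=.03,f_stop=f); print(r); p=L(f"tap{f}")
    if f<15: env.move_straight(list(b2w(w2b([p])[0][0]-5,4.5,42)),rate=.06); L("b")
E
```

```text
True
tap13 37.33 blk [-48.3   5.1] z 40.7 w 0.0004 F [0.6 0.  0.5]
b 37.58 blk [-53.7   4.4] z 42.0 w 0.0003 F [ 0.1 -0.5  0.1]
True
tap14 38.06 blk [-48.2   4.8] z 41.4 w 0.0003 F [-0.1 -1.2  1.5]
b 38.31 blk [-53.6   4.5] z 41.9 w 0.0005 F [-0.2  0.6 -0.1]
True
tap15 38.8 blk [-48.2   4.8] z 41.4 w 0.0003 F [-0.3 -0.8  0.5]
```

```bash
python3 - <<'E'
from mv import *
r=env.move_straight(list(b2w(-30,4.5,42)),rate=.03,f_stop=19); print(r); p=L("tap19")
env.move_straight(list(b2w(-64,4.5,44)),rate=.15)
env.hold(.3); L("clear")
env.move_straight(list(b2w(-64,4.5,85)),rate=.25); L("up")
env.movep(list(b2w(-54,128,80)),list(quat(PB))); L("lugabove")
for n in("top","side"): cv2.imwrite(f"pics/{n}11.png",env.capture(n))
crop(cv2.imread("pics/side11.png"),245,185,345,255,8,"pics/r1.png")
crop(cv2.imread("pics/top11.png"),230,125,330,215,8,"pics/r2.png")
E
```

```text
True
tap19 39.23 blk [-48.1   5. ] z 40.9 w 0.0002 F [ 0.2 -1.   0.6]
clear 39.79 blk [-63.2   4.7] z 43.9 w 0.0003 F [ 0.1  0.8 -0.5]
up 40.11 blk [-63.4   3.3] z 86.7 w 0.0006 F [-0.2  1.1  0.3]
lugabove 40.67 blk [-54.6 128.7] z 79.5 w 0.0007 F [ 1.8  0.2 -0.2]
```

View pics/r1.png

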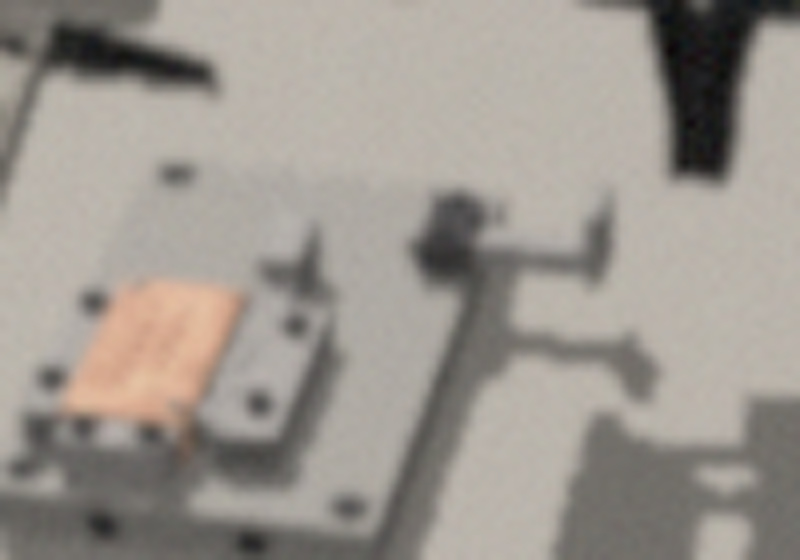

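View pics/r2.png

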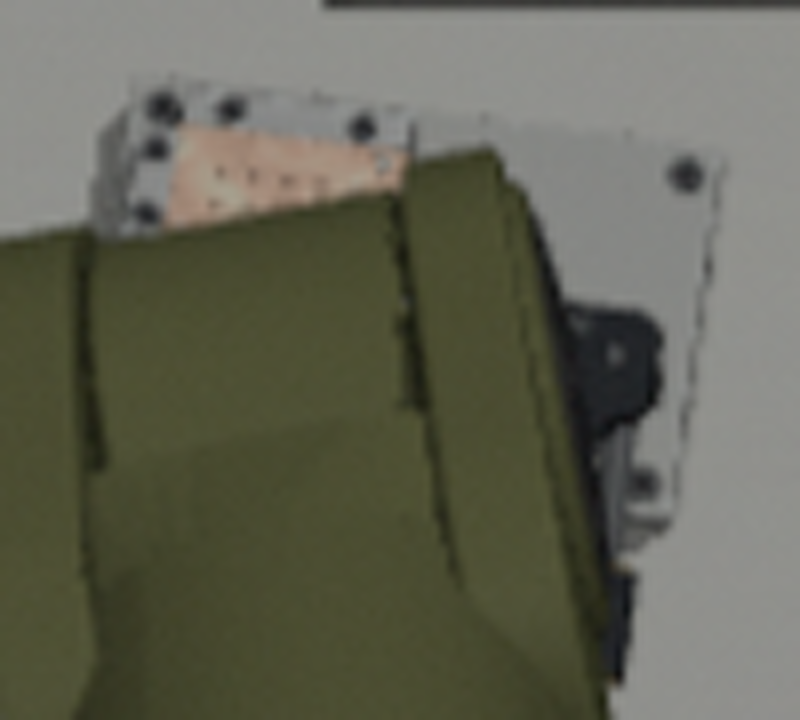

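```bash
python3 - <<'E'
from mv import *
env.move_straight(list(b2w(-54,128,39)),rate=.15); L("low")
r=env.move_straight(list(b2w(-54,86,39)),rate=.08,f_stop=10); print(r); L("p")
r=env.move_straight(list(b2w(-54,66,39)),rate=.03,f_stop=8); print(r); L("p2")
r=env.move_straight(list(b2w(-54,64,39)),rate=.03,f_stop=10); print(r); p=L("p3")
cv2.imwrite("pics/side12.png",env.capture("side"))
crop(cv2.imread("pics/side12.png"),245,185,345,255,8,"pics/s1.png")
E
```

```text
low 41.2 blk [-53.4 127.8] z 38.8 w 0.0005 F [ 0.2  0.1 -0.3]
False
p 41.88 blk [-53.8  85.8] z 39.2 w 0.0005 F [-0.6  0.2  1. ]
True
p2 42.35 blk [-54.1  75.6] z 38.3 w 0.0007 F [-0.1 -0.1  1.1]
True
p3 42.61 blk [-54.1  75.9] z 37.4 w 0.0008 F [-0.2 -0.3  0.6]
```

View pics/s1.png

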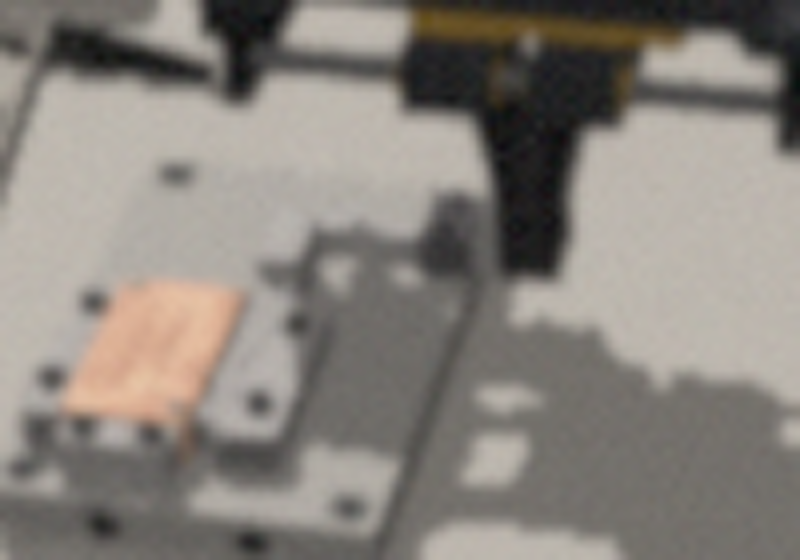

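```bash
python3 - <<'E'
from mv import *
r=env.move_straight(list(b2w(-54,60,39)),rate=.02,f_stop=13); print(r); L("p4")
env.move_straight(list(b2w(-54,105,40)),rate=.15)
env.move_straight(list(b2w(-54,125,110)),rate=.2)
env.movep([.5,-.35,.2],list(quat(0))); L("away")
for n in("top","side"): cv2.imwrite(f"pics/{n}13.png",env.capture(n))
crop(cv2.imread("pics/side13.png"),245,185,345,255,8,"pics/t1.png")
crop(cv2.imread("pics/top13.png"),230,125,330,215,8,"pics/t2.png")
E
```

```text
True
p4 43.08 blk [-54.2  76.2] z 36.4 w 0.0005 F [ 0.3 -0.3  0.1]
away 45.27 blk [-391.6   77.5] z 199.3 w 0.0003 F [-0.3  0.9  0.1]
```

View pics/t1.png

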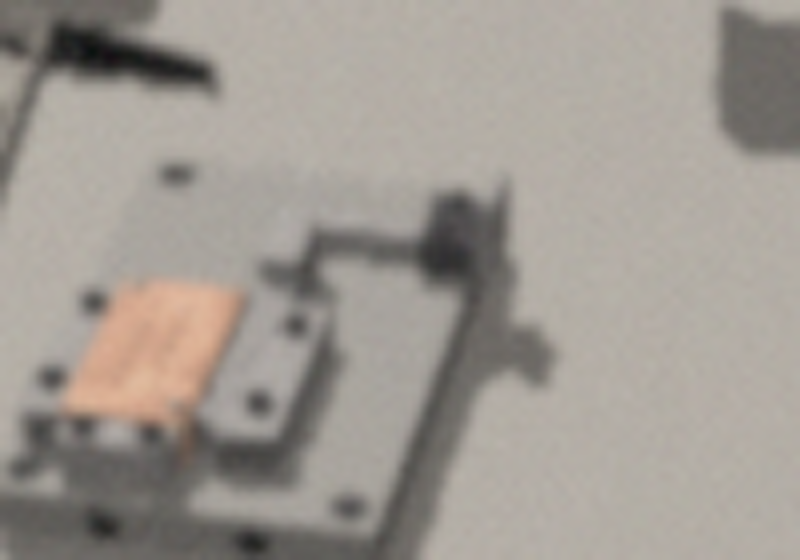

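View pics/t2.png

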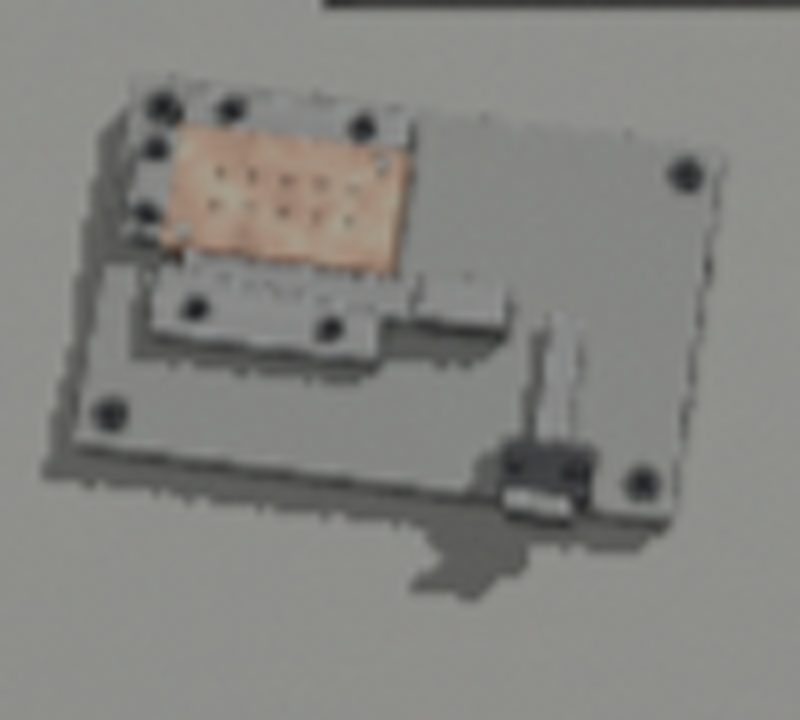

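```bash
python3 - <<'E'
from obj import *; from geo import *
a=cv2.imread("pics/top13.png");b=cv2.imread("pics/side13.png")
print("bolt end",w2b(pix2w(ct,un([[563,315]],8,230,125),.029)),"lug",w2b(pix2w(ct,un([[540,513]],8,230,125),.046)),"tail",w2b(pix2w(ct,un([[510,290],[506,328]],8,230,125),.041)))
up=lambda Ls:[[[p[0],p[1],p[2]+20] for p in l] for l in Ls]
for im,ci,l in((a,ct,[I[0],I[1],I[2],I[3]]),(b,cs,[I[0],I[1],I[3]])):
    c=b2w(34,-21); p,e=edgefit(im,ci,up(l),[c[0],c[1],B[2]-np.pi/2],half=2); print(w2b([p[:2]]),p[2]+np.pi/2-B[2])
d0=cv2.imread("pics/top0.png")
crop(np.vstack([d0[205:260,100:260],a[205:260,100:260]]),0,0,160,110,4.9,"pics/u1.png")
crop(np.vstack([d0[195:245,340:500],a[195:245,340:500]]),0,0,160,100,4.9,"pics/u2.png")
E
```

```text
bolt end [[-52.02660728   2.56862643]] lug [[-55.14968351  65.69831882]] tail [[-36.80283911  -0.08772176]
 [-37.22465129  11.41665488]]
[[ 35.03034795 -22.49213645]] 3.0505754440524058e-05
[[ 33.55842839 -22.08864383]] 0.0007743650821450121
```

View pics/u1.png

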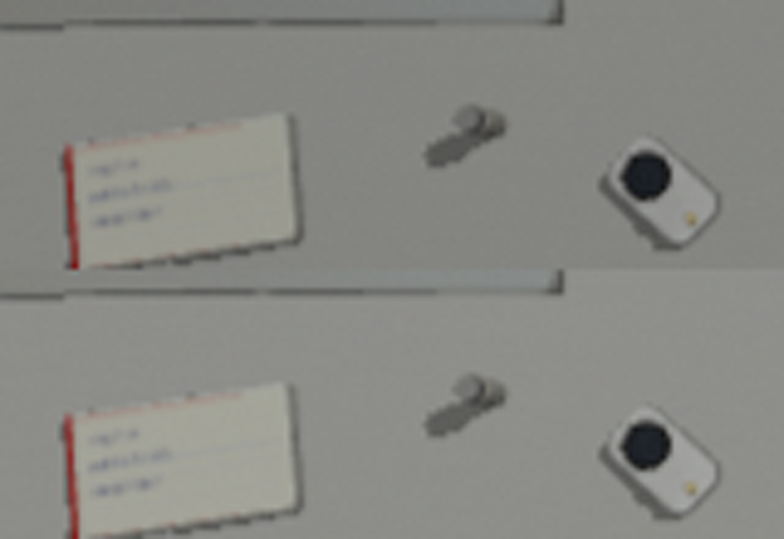

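View pics/u2.png

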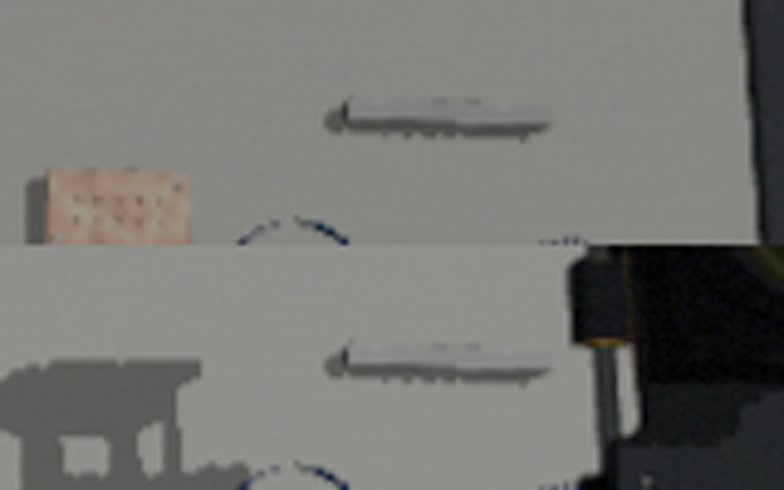

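The bystanders haven't moved. The bolt end is at y≈2.6 mm and the gib tail at x≈-37 mm, so the tip is about 61 mm in. The insert is home and square, so I'm handing in.

```bash
python3 - <<'E'
from bench import env
print(env.state()["clock"]); print(env.sign_off())
E
```

```text
45.3667
the job is handed in; nothing more can be done
None
```

The insert, gib and bolt are all in place, and I handed the job in at 45.4 s of the 72 s allowed. The hand-in gave no verdict.

**What I did:**
- **Insert:** I laid it on the apron at the channel mouth and pushed it against the end stop. It sat about 4 mm off the datum rail, so I nudged it sideways until it met the rail.
- **Gib:** I picked the grey gib with the head, not the pink one or the plain bar. I started its tip in the gap and pushed its tail until it stopped, then tapped it at 13 to 19 N. It moved no further than about 0.3 mm.
- **Bolt:** I pushed it to a hard stop, which came up in the same place three times.

**Last checks from the pictures:**

| Item | Measured | Wanted |
|---|---|---|
| Insert centre, block x | 35.0 mm (top camera), 33.6 mm (side camera) | 31 to 36.5 mm |
| Insert centre, block y | -22.5 mm (top), -22.1 mm (side) | -26 to -8 mm |
| Insert angle to the channel | under 0.001 rad | under 0.04 rad |
| Gib tip, block x | about 61 mm, from the tail at -37 mm | over 45 mm |
| Bolt in | about 35 mm, from its end at y 2.6 mm | over 33 mm |

The parallel bar, loupe and vial look unmoved compared with the first picture.

**Not confirmed:**
- **Grip force:** I could not measure the force between gib and insert directly. That it is tight rests on the taps no longer moving it.
- **Camera disagreement:** the two cameras differ by about 1.5 mm on the insert's x, which is within their calibration.
- **Datum rail:** both cameras put the insert about 1 mm further toward the datum rail than the nominal -21 mm. The rail's variable setting and measuring error could account for that.

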